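Load the glass warmer and set its heat sliders

TASK

Get the glass warmer ready: first slide both heat sliders all the way to the off end (red dots), then lower the steel rack over the warmer's two pins until it lies flush on the deck, and stand every green glass upright on the rack while the sliders are still off. Only then slide each slider so that its white line is level with the yellow pointer on the far side of its own track. Leave the teapot, sugar jar and tongs where they are.

Things in the scene. Friction and masses are not known exactly. Their poses are not given: they have to be found in the camera images.
- warmer: fixed white box 260 (x) by 340 (y) by 30 mm high; origin: centre of underside. Far half (+x): deck with two brass pins, 10 mm wide, tapered, 9 mm tall, at x 105, y 132 and x 15, y -132 mm. Near half: flat panel with two slider tracks along y, at x -95 (front) and x -40 mm (back); a red dot at the -y end of each marks off
- deck (a point): centre of the deck's top surface, midway between the pins (x 60, y 0, z 30 mm on the warmer): where the origin of the seated rack comes to lie
- front_slider (a joint): position of the front slider along its track in m: 0 = off, at the red dot (-y end of the warmer), 0.12 = the +y end; it stays where it is left (friction about 1.5 N)
- back_slider (a joint): the same for the back slider
- front_slider_top (a point): centre of the top face of the front slider's black grip, 60 mm above the table; the grip is 26 mm along x, 18 mm along y (its sliding direction), 26 mm tall, 4 mm clear of the panel, with a white line across its top at the middle
- back_slider_top (a point): the same for the back slider
- front_pointer: small fixed yellow pointer (16 by 6 by 5 mm) on the panel just beyond the front track (its +x side, away from the robot), so between the two tracks; origin at the centre of its underside; it marks the level wanted: the slider's white line must come level with it along the warmer's y
- back_pointer: the same for the back slider, just beyond the back track (its +x side), between it and the deck
- rack: loose steel plate 120 (x) by 300 (y) by 10 mm thick, 0.55 kg, with a rim 10 mm high and 4 mm thick round its top, two 14 mm through holes at x 45, y 132 and x -45, y -132 mm that fit the pins (either way round, half a turn apart), and a wooden handle bar across its middle; origin: centre of its underside
- rack_handle (a point): centre of the rack's wooden handle bar, 45 mm above the rack's underside; the bar is 78 mm long along the rack's x, 16 mm thick along its y and 20 mm tall, open beneath
- glass1: green glass tumbler, open top, 70 mm tall, 56 mm across the rim and narrower at the foot, 0.16 kg, wall 4 mm; origin at the centre of its underside, z up through the mouth. May be absent
- glass2: green glass tumbler, open top, 70 mm tall, 56 mm across the rim and narrower at the foot, 0.16 kg, wall 4 mm; origin at the centre of its underside, z up through the mouth. May be absent
- glass3: green glass tumbler, open top, 70 mm tall, 56 mm across the rim and narrower at the foot, 0.16 kg, wall 4 mm; origin at the centre of its underside, z up through the mouth. May be absent
- glass4: green glass tumbler, open top, 70 mm tall, 56 mm across the rim and narrower at the foot, 0.16 kg, wall 4 mm; origin at the centre of its underside, z up through the mouth. May be absent
- teapot: bystander: steel teapot, about 140 mm wide and 115 mm tall with spout and handle; origin at the centre of its underside
- sugar_jar: bystander: white sugar jar with a blue hinged lid, 84 mm wide, 90 mm tall; origin at the centre of its underside
- tongs: bystander: steel clip tongs lying flat, 170 mm long; origin near their middle
Not all that is in view belongs to the job. Leave any brown look-alike of the glass1 alone. What is shaped like the glass4 but purple is not meant.

How it is judged:
On the way, in this order (a step that is already met when the one before it is completed fails the run):
1. both sliders are at off (within 8 mm of the end) (value of joint each of front_slider, back_slider below 0.008 m), for 0.2 s.
2. the rack lies flush on the deck over both pins, sliders still off (all of step 1 and horizontal distance between rack and deck below 0.006 m and z of rack in the frame of deck below 0.003 m and angle between rack's own z axis and vertical below 0.03 rad and angle between the y axis of rack and the y axis of warmer, either way round below 0.05 rad), for 0.3 s.
3. every glass present stands upright on the rack, sliders still off (all of step 2 and x of glass1 in the frame of rack between -0.06 and 0.06 m and y of glass1 in the frame of rack between -0.15 and 0.15 m and z of glass1 in the frame of rack between 0.006 and 0.014 m and angle between each of glass1, glass2, glass3, glass4's own z axis and vertical below 0.1 rad and linear speed of each of glass1, glass2, glass3, glass4 below 0.02 m/s and x of glass2 in the frame of rack between -0.06 and 0.06 m and y of glass2 in the frame of rack between -0.15 and 0.15 m and z of glass2 in the frame of rack between 0.006 and 0.014 m and x of glass3 in the frame of rack between -0.06 and 0.06 m and y of glass3 in the frame of rack between -0.15 and 0.15 m and z of glass3 in the frame of rack between 0.006 and 0.014 m and x of glass4 in the frame of rack between -0.06 and 0.06 m and y of glass4 in the frame of rack between -0.15 and 0.15 m and z of glass4 in the frame of rack between 0.006 and 0.014 m), for 0.3 s.
At the end, for the whole second after the job is handed in: the rack lies flush over both pins (within 3 mm of the deck, level), every glass present stands upright and at rest on its floor, and each slider's white line is within 4 mm of its pointer along the track (horizontal distance between rack and deck below 0.006 m and z of rack in the frame of deck below 0.003 m and angle between rack's own z axis and vertical below 0.03 rad and angle between the y axis of rack and the y axis of warmer, either way round below 0.05 rad and x of glass1 in the frame of rack between -0.06 and 0.06 m and y of glass1 in the frame of rack between -0.15 and 0.15 m and z of glass1 in the frame of rack between 0.006 and 0.014 m and angle between each of glass1, glass2, glass3, glass4's own z axis and vertical below 0.1 rad and linear speed of each of glass1, glass2, glass3, glass4 below 0.02 m/s and x of glass2 in the frame of rack between -0.06 and 0.06 m and y of glass2 in the frame of rack between -0.15 and 0.15 m and z of glass2 in the frame of rack between 0.006 and 0.014 m and x of glass3 in the frame of rack between -0.06 and 0.06 m and y of glass3 in the frame of rack between -0.15 and 0.15 m and z of glass3 in the frame of rack between 0.006 and 0.014 m and x of glass4 in the frame of rack between -0.06 and 0.06 m and y of glass4 in the frame of rack between -0.15 and 0.15 m and z of glass4 in the frame of rack between 0.006 and 0.014 m and y of front_slider_top in the frame of front_pointer between -0.004 and 0.004 m and y of back_slider_top in the frame of back_pointer between -0.004 and 0.004 m); the robot touches nothing.
It fails at once if the teapot is moved more than 3 cm (distance of teapot from where it was at the start of the episode above 0.03 m).
It fails at once if the sugar jar is moved more than 3 cm (distance of sugar_jar from where it was at the start of the episode above 0.03 m).
It fails at once if the tongs is moved more than 3 cm (distance of tongs from where it was at the start of the episode above 0.03 m).
Of glass1, glass2, glass3, glass4 only 2 to 4 are there at a start; the rules pass over those that are not, and their reading is None.
At some moment in a run one of glass1, glass2, glass3, glass4 may be knocked a few centimetres aside while the robot is not near it.
Once in a run the grip may slacken for a moment while it holds something.
It also fails if it takes over 208 s, if anything falls off the work surface, if the arm or the gripper's body presses on something with over 40 N, if the wrist force passes 120 N, or if a joint passes its speed limit or range.

ROBOT

A 7-joint arm with a two-finger parallel gripper is mounted at the origin on the work surface. World frame = base frame: x ahead of the robot, y to its left, z up, the work surface at z = 0. Lengths are in m, angles in rad, forces in N, time in s.
With the tool pointing down it reaches from about 0.4 to 0.85 m from the base axis. Payload 10.4 kg.
Tool frame: the origin (TCP) lies midway between the tips of the shut fingers; the grasp point (between the pads) lies r.grip_point_offset behind it (r.grip_point_offset is the distance from the TCP to the grasp point, in m); z points along the fingers, y is the line along which they close (so a half turn about z gives the same grasp; the last joint's range is limited). The gripper opens to 87 mm and grips with 3 to 60 N. Pads are 19 mm wide; open, the fingers measure 117 mm over their backs; the gripper's body (75 mm by 190 mm) begins 51 mm behind the grasp point.
Start: joints at [-1.236, 0.332, -0.065, 1.46, 0.022, 1.35, -0.088], TCP at [0.219, 0.585, 0.223] pointing down, gripper open.
Joint ranges: [-2.6, 2.6], [-0.5, 2.12], [-1.47, 1.34], [0.16, 2.42], [-1.27, 4.41], [0.06, 2.06], [-2.6, 2.6]. Speed limits (rad/s): [2.22, 2.22, 2.79, 2.79, 3.14, 3.14, 3.14].

INTERFACE

Orientations are given as a unit quaternion [x, y, z, w].
In Python, from bench import r gives the robot as it stands.
- The arm moves only by the tool play_rows, never from a script. Its arguments are lists of equal length, an entry for each row: "claw": the closure, from 0 (fully open) to 1 (shut); "delta_pos": the shift along the tool's x, y, z scaled (see below), a list of three; "delta_rot": the turn, a rotation vector about the tool's x, y, z scaled (see below), a list of three. A call has 1 to 8 rows; each row shifts and turns the commanded pose from where the row before left it, along the tool's axes as they then stand; what a row does not reach is not made up. The controller multiplies each number of a shift by 200 mm and each number of a turn by pi rad. A row lasts 1/10 s, in which the tool goes at most 50 mm and 8.59 degrees, less where a joint would pass 70% of its speed; a pose out of reach is approached as far as the arm can. A call with a number of a shift or a turn outside -1 to 1 is refused whole. A call with a gripper value outside its range is refused whole. The fingers move at their own pace and stop on an object; "squeeze" is the grip in N (left out, the last holds). Time passes only in rows, so rows that do not move let the fingers close. It gives the time, the measured TCP pose, the force, the opening and the grip force at its end, in the units of the state.
- r.read_state(): the state, without advancing time (a new reading comes with each control period).
- r.camera(name): name is "side" or "top" or "wrist"; returns a dict with "pixels" (480x640x3 uint8, red, green, blue), "camera_matrix" (3x3 intrinsics, pixels), "cam_to_world" (4x4, takes a point from camera to world coordinates); the wrist camera has in their place "hand_eye" (4x4, takes a point from camera to tool coordinates, whose origin is the TCP and whose axes are the flange's). Camera axes: x right, y up, looking along -z (the intrinsics and any distortion apply to the point x, -y, -z); pixel columns grow to the right and rows downward; lengths in m; the calibration is good to about 2 mm. A picture is of the moment at which its call begins: read the wrist's pose just before it. There is no depth.
- r.close_job(): hands the job in; it is judged then, once.
The state is a dict: "time": time; "joint_positions": joint angles; "joint_vel": joint speeds; "joint_torque": joint torques, N m; "ee_pos": TCP position; "eef_rot": TCP orientation; "ft_force": force on the tool from outside, world axes, zero at the start; "torque": the same for the moment, N m; "width": finger opening in m; "grip_force": force on a finger pad.
Only numpy, scipy, OpenCV 4.12 (cv2) and the standard library are available. Lean on these libraries where they do the work, as an engineer would, in place of code of your own. Each camera call takes 0.05 s, during which the arm holds its last target. There are 200 camera calls.

## Working session

There is one attempt and no reset: what is moved stays moved. The work goes in short steps, Python scripts to look and compute and a tool call to move; the robot and the scene stay as the last step left them, time stands still between calls to the robot, and variables do not carry over. Pictures are saved under pics/ and viewed, at most 17 in all, crops included, and the job is handed in when it is done.

Besides the shell and the picture viewer there is one more tool, called in YAML: its name, and indented under it one key for each argument. play_rows: Moves the arm, as the interface text tells. Shifts and turns lie within -1 to 1; 1 stands for 200 mm of shift or pi rad of turn. Its arguments: {"type":"object","properties":{"claw":{"type":"array"},"delta_pos":{"type":"array"},"delta_rot":{"type":"array"},"squeeze":{"type":"number"}},"required":["claw","delta_pos","delta_rot"]}

```bash
ls; mkdir -p pics; python3 - <<'E'
from bench import r
import cv2,pickle
s=r.read_state();print(s,r.grip_point_offset)
d={}
for n in("top","side"):
    c=r.camera(n);d[n]=c;cv2.imwrite(f"pics/{n}0.png",c["pixels"][:,:,::-1]);print(n,c["camera_matrix"],c["cam_to_world"],[k for k in c])
c=r.camera("wrist");print(c["hand_eye"],c["camera_matrix"])
E
```

```text
pics
{'time': 0.0, 'joint_positions': array([-1.23557037,  0.33284017, -0.06471507,  1.46094175,  0.02159961,
        1.34989183, -0.08852337]), 'joint_vel': array([ 7.94731038e-05, -3.10243997e-04,  2.90173010e-04,  9.36687038e-04,
       -9.78655452e-04,  1.16793465e-03, -9.46772720e-04]), 'joint_torque': array([ 7.89644637e-04, -6.23260403e+01,  2.52320326e-02, -3.89883578e+01,
       -6.11749711e-02,  3.99987772e-02,  2.06921945e-04]), 'ee_pos': array([0.21876119, 0.5850534 , 0.22177356]), 'eef_rot': array([ 1.77954167e-01,  9.84038533e-01, -6.86373851e-04, -9.38365573e-05]), 'ft_force': array([ 0.63906569, -0.38541137, -0.55608112]), 'torque': array([-0.0425989 , -0.01532289,  0.00337931]), 'grip_force': 0.0, 'width': 0.0870520612827187} 0.0187
top [[445.9697238    0.         320.31764354]
 [  0.         445.9697238  245.30178184]
 [  0.           0.           1.        ]] [[ 0.01519243  0.9962869  -0.0847443   0.48033355]
 [-0.99981313  0.01412344 -0.01319965 -0.08398822]
 [-0.01195376  0.084929    0.9963153   1.14821877]
 [ 0.          0.          0.          1.        ]] ['pixels', 'camera_matrix', 'cam_to_world']
side [[443.44882671   0.         313.86184343]
 [  0.         443.44882671 246.80914867]
 [  0.           0.           1.        ]] [[ 0.81958622  0.45485844 -0.34839953  0.20126983]
 [-0.5729523   0.65279785 -0.49556093 -0.60274363]
 [ 0.00202439  0.60577122  0.79563631  0.90561024]
 [ 0.          0.          0.          1.        ]] ['pixels', 'camera_matrix', 'cam_to_world']
[[ 1.70307889e-03  9.56317028e-01  2.92326600e-01  8.03107347e-02]
 [ 9.99998481e-01 -1.52000863e-03 -8.53381684e-04 -4.03095324e-04]
 [-3.71764479e-04  2.92327610e-01 -9.56318164e-01 -1.61926008e-01]
 [ 0.00000000e+00  0.00000000e+00  0.00000000e+00  1.00000000e+00]] [[338.80347657   0.         318.64844754]
 [  0.         338.80347657 239.77606871]
 [  0.           0.           1.        ]]
```

View pics/top0.png

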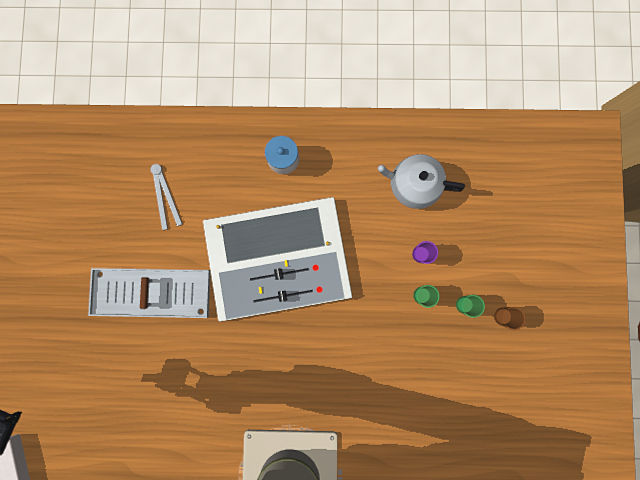

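View pics/side0.png

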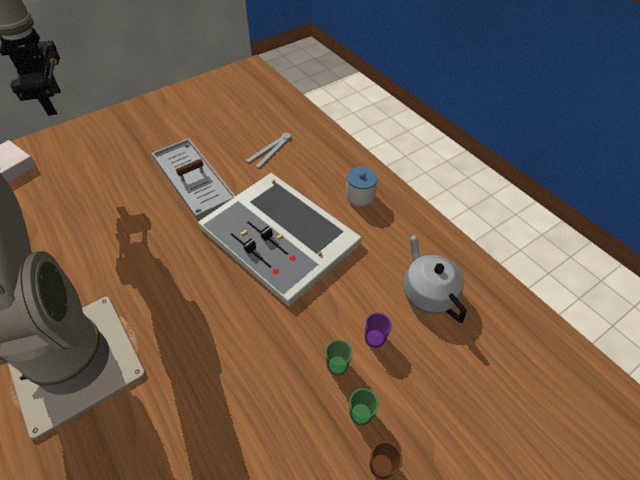

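The top view shows green glasses at (426,296) and (470,306). The look-alikes are purple at (425,253) and brown at (508,317). The rack is at (150,293), the pins at (219,227) and (328,243), and the red dots at (316,268) and (320,290). The side view agrees: green at (338,357) and (363,406). I choose the two green glasses; next is one close crop, plus measurements.

```bash
cat > h.py <<'E'
import cv2,numpy as np
from bench import r
from scipy.spatial.transform import Rotation as R
def wrist_pose(c):
    s=r.read_state();T=np.eye(4);T[:3,:3]=R.from_quat(s["eef_rot"]).as_matrix();T[:3,3]=s["ee_pos"];return T@np.array(c["hand_eye"])
def ray(c,uv,T=None):
    T=np.array(c["cam_to_world"]) if T is None else T
    K=c["camera_matrix"];d=np.array([(uv[0]-K[0,2])/K[0,0],-(uv[1]-K[1,2])/K[1,1],-1.])
    return T[:3,3],T[:3,:3]@d
def plane(c,uv,z,T=None):
    o,d=ray(c,uv,T);return o+d*(z-o[2])/d[2]
def tri(c1,u1,c2,u2):
    o1,d1=ray(c1,u1);o2,d2=ray(c2,u2)
    t=np.linalg.lstsq(np.c_[d1,-d2],o2-o1,rcond=None)[0];a=o1+t[0]*d1;b=o2+t[1]*d2
    return (a+b)/2,np.linalg.norm(a-b)
HSV=dict(red=((0,200,150),(6,255,255)),green=((50,80,40),(80,255,255)),yellow=((23,180,150),(32,255,255)),brass=((15,110,110),(27,220,255)),purple=((130,100,40),(150,255,255)))
def blobs(im,name,amin=6):
    hsv=cv2.cvtColor(im,cv2.COLOR_RGB2HSV);m=cv2.inRange(hsv,*map(np.array,HSV[name]))
    n,l,st,ce=cv2.connectedComponentsWithStats(m)
    return [(ce[i].round(1).tolist(),st[i].tolist()) for i in range(1,n) if st[i][4]>=amin]
E
python3 - <<'E'
from h import *
for n in("top","side"):
    c=r.camera(n);im=c["pixels"]
    for k in("red","green","yellow"):print(n,k,blobs(im,k))
    if n=="top":
        a=cv2.resize(im[190:330,80:360],None,fx=2.8,fy=2.8,interpolation=cv2.INTER_CUBIC)
        cv2.imwrite("pics/crop1.png",a[:,:,::-1])
        g=cv2.resize(im[230:335,400:540],None,fx=2,fy=2)
    else:
        a=cv2.resize(im[130:310,145:370],None,fx=3.3,fy=3.3,interpolation=cv2.INTER_CUBIC)
        cv2.imwrite("pics/crop2.png",a[:,:,::-1])
E
```

```text
top red [([314.9, 267.1], [313, 265, 5, 5, 22]), ([318.9, 289.1], [317, 287, 5, 5, 22])]
top green [([426.5, 295.6], [414, 285, 25, 23, 440]), ([470.6, 305.3], [456, 295, 29, 23, 494])]
top yellow [([285.8, 262.6], [285, 260, 3, 6, 13]), ([260.1, 289.4], [259, 287, 3, 6, 14])]
side red [([292.2, 257.9], [290, 257, 5, 3, 13]), ([275.9, 271.4], [274, 270, 5, 4, 15])]
side green [([338.3, 356.8], [326, 340, 26, 35, 652]), ([362.8, 405.7], [349, 388, 29, 37, 798])]
side yellow []
```

View pics/crop1.png

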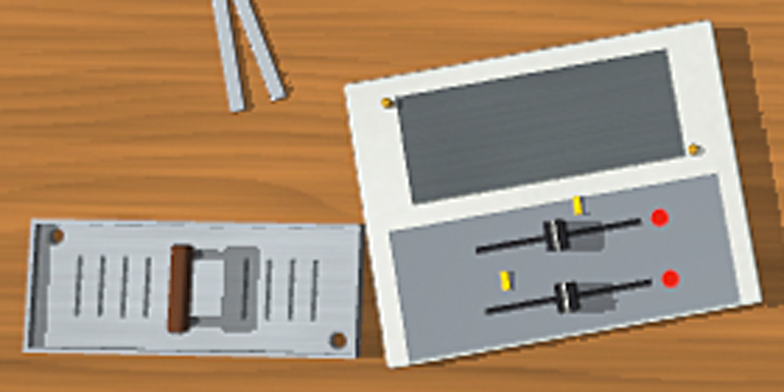

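View pics/crop2.png

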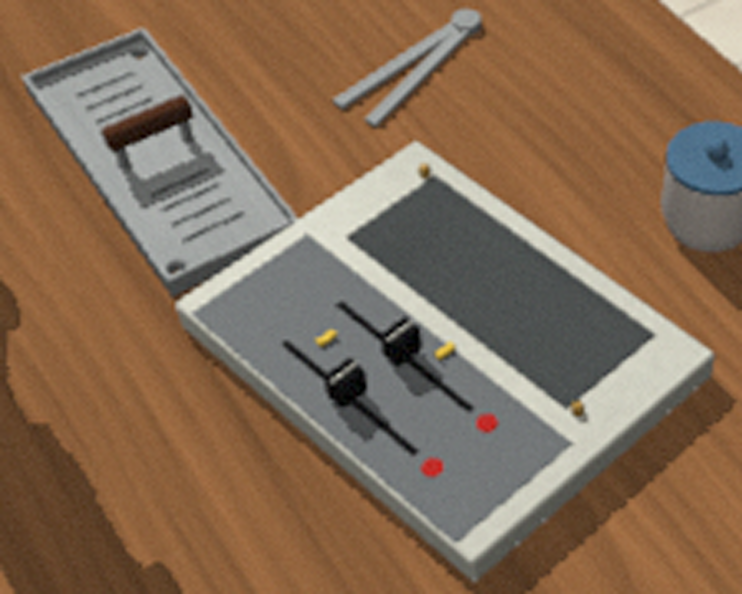

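Crop 1: the pins are at crop (387,102) and (694,149), the deck corners at (346,86), (711,22), (761,301) and (388,366), and the rack holes at (57,236) and (338,340). The holes are in the same layout as the pins, so no half turn is needed. Crop 2 agrees, with pins at (425,171) and (577,408).

```bash
cat > m.py <<'E'
from h import *
c=r.camera("top");s=r.camera("side")
f1=lambda u:((u[0]+.5)/2.8-.5+80,(u[1]+.5)/2.8-.5+190)
f2=lambda u:((u[0]+.5)/3.3-.5+145,(u[1]+.5)/3.3-.5+130)
P=[plane(c,f1(u),z) for u,z in [((387,102),.036),((694,149),.036),((346,86),.03),((711,22),.03),((761,301),.03),((388,366),.03)]]
L=np.array([(105,132),(15,-132),(130,170),(130,-170),(-130,-170),(-130,170)])/1000.
W=np.array(P)[:,:2]
def fit(L,W):
    a,b=L-L.mean(0),W-W.mean(0)
    th=np.arctan2((a[:,0]*b[:,1]-a[:,1]*b[:,0]).sum(),(a*b).sum());Rm=np.array([[np.cos(th),-np.sin(th)],[np.sin(th),np.cos(th)]])
    t=W.mean(0)-Rm@L.mean(0);print("yaw",th,"t",t,"res mm",((L@Rm.T+t-W)*1000).round(1).tolist());return th,Rm,t
th,Rm,t=fit(L,W); print("pins only");fit(L[:2],W[:2])
print("deck",Rm@[.06,0]+t)
for a,b in[((387,102),(425,171)),((694,149),(577,408))]:print("pin tri",tri(c,f1(a),s,f2(b)))
loc=lambda p:((p[:2]-t)@Rm*1000).round(1)
for n,u,z in[("bs",(557,236),.06),("fs",(567,297),.06),("bp",(578,205),.033),("fp",(505,281),.033),("bdot",(659,217),.03),("fdot",(670,279),.03)]:
    p=plane(c,f1(u),z);print(n,p.round(4),"warmer mm",loc(p))
for n,a,b in[("bs",(557,236),(401,330)),("fs",(567,297),(348,370)),("bp",(578,205),(446,350)),("fp",(505,281),(326,337))]:
    p,e=tri(c,f1(a),s,f2(b));print(n,"tri",p.round(4),e.round(4),loc(p))
# rack: rim corners z .02, holes z .01
LR=np.array([(45,132),(-45,-132),(60,150),(60,-150),(-60,-150),(-60,150)])/1000.
WR=np.array([plane(c,f1(u),z)[:2] for u,z in[((57,236),.01),((338,340),.01),((33,219),.02),((364,226),.02),((358,356),.02),((24,352),.02)]])
fit(LR,WR)
print("handle",tri(c,f1((179,288)),s,f2((148,123))),plane(c,f1((179,288)),.055))
gb=blobs(c["pixels"],"green",100);gs=blobs(s["pixels"],"green",100)
for a,b in zip(gb,gs):print("glass",tri(c,a[0],s,b[0]),plane(c,a[0],.035))
E
python3 m.py
```

```text
yaw 0.18766553212571163 t [0.54112265 0.04013084] res mm [[-0.2, -0.1], [-0.8, 0.5], [2.5, 2.6], [2.9, -1.6], [-1.8, -2.4], [-2.7, 1.0]]
pins only
yaw 0.19011171869826618 t [0.54160664 0.03980527] res mm [[-0.0, -0.3], [0.0, 0.3]]
deck [0.6000692 0.0513248]
pin tri (array([0.61994144, 0.18917557, 0.03686676]), np.float64(0.0005543954559078334))
pin tri (array([ 0.58080437, -0.08712946,  0.03904081]), np.float64(0.0003794749998590176))
bs [0.5013 0.0311 0.06  ] warmer mm [-40.8  -1.5]
fs [0.4487 0.0212 0.06  ] warmer mm [-94.4  -1.4]
bp [0.5298 0.0158 0.033 ] warmer mm [-15.7 -21.8]
fp [0.4612 0.0793 0.033 ] warmer mm [-71.2  53.4]
bdot [ 0.5202 -0.0568  0.03  ] warmer mm [-38.6 -91.3]
fdot [ 0.4652 -0.0675  0.03  ] warmer mm [-94.7 -91.5]
bs tri [0.502  0.0299 0.0673] 0.0019 [-40.3  -2.8]
fs tri [0.4503 0.0197 0.0676] 0.0031 [-93.1  -3.1]
bp tri [0.5302 0.0149 0.0388] 0.0015 [-15.4 -22.8]
fp tri [0.4619 0.0782 0.0386] 0.0014 [-70.7  52.2]
yaw -0.0024871778676286284 t [0.45036352 0.36248679] res mm [[0.3, -0.1], [-0.2, -2.3], [0.4, 0.1], [1.5, 1.9], [-2.0, 1.1], [0.1, -0.7]]
handle (array([0.45134893, 0.36464755, 0.04698378]), np.float64(0.0011209436764732616)) [0.4510574 0.3616456 0.055    ]
glass (array([ 0.45439559, -0.3301763 ,  0.05192364]), np.float64(0.0003485977297761921)) [ 0.45384377 -0.33388355  0.035     ]
glass (array([ 0.43281017, -0.43593074,  0.0550616 ]), np.float64(0.0004774518042444174)) [ 0.43173364 -0.44225385  0.035     ]
```

```bash
cat > p.py <<'E'
import sys
from h import *
# usage: p.py x y z [yaw]  -> turn first, then the shift in tool axes (scaled)
s=r.read_state();M=R.from_quat(s["eef_rot"]).as_matrix();y0=np.arctan2(M[1,1],M[0,1])
a=list(map(float,sys.argv[1:]));
if len(a)>3:
    dy=(a[3]-y0+np.pi)%(2*np.pi)-np.pi
    if len(a)<5: dy=(dy+np.pi/2)%np.pi-np.pi/2
    print("turn z total",round(-dy/np.pi,4),"rows>=",int(np.ceil(abs(np.degrees(dy))/8.5)))
    M=R.from_euler("z",dy).as_matrix()@M
d=M.T@(np.array(a[:3])-s["ee_pos"])/.2
print("t",round(s["time"],1),"ee",s["ee_pos"].round(4),"yaw",round(y0,4),"tilt",M[:2,2].round(4),"q",s["joint_positions"].round(2),"w",round(s["width"],4))
print("shift total",d.round(3),"rows>=",int(np.ceil(np.linalg.norm(d)*200/40)))
E
python3 p.py .449 .0208 .222 1.760
```

```text
turn z total -0.1741 rows>= 4
t 0.3 ee [0.2189 0.5854 0.2224] yaw 1.213 tilt [ 0.     -0.0002] q [-1.24  0.33 -0.06  1.46  0.02  1.35 -0.09] w 0.0872
shift total [-0.599 -2.989  0.003] rows>= 16
```

play_rows:
  claw: [0,0,0,0]
  delta_pos:
    - [0,0,0]
    - [0,0,0]
    - [0,0,0]
    - [0,0,0]
  delta_rot:
    - [0,0,-0.0435]
    - [0,0,-0.0435]
    - [0,0,-0.0435]
    - [0,0,-0.0435]
  squeeze: 10

```text
time: 0.75
ee_pos: [0.2188, 0.5854, 0.2225]
eef_rot: [-0.097, 0.995, -0.0, -0.0]
ft_force: [-0.1, -0.6, -0.5]
width: 0.0871
grip_force: 0.0
```

play_rows:
  claw: [0,0,0,0,0,0,0,0]
  delta_pos:
    - [-0.037,-0.187,0]
    - [-0.037,-0.187,0]
    - [-0.037,-0.187,0]
    - [-0.037,-0.187,0]
    - [-0.037,-0.187,0]
    - [-0.037,-0.187,0]
    - [-0.037,-0.187,0]
    - [-0.037,-0.187,0]
  delta_rot:
    - [0,0,0]
    - [0,0,0]
    - [0,0,0]
    - [0,0,0]
    - [0,0,0]
    - [0,0,0]
    - [0,0,0]
    - [0,0,0]

```text
time: 1.55
ee_pos: [0.3336, 0.3012, 0.2227]
eef_rot: [-0.094, 0.996, 0.0, 0.0]
ft_force: [-0.4, 0.8, 0.7]
width: 0.0869
grip_force: 0.0
```

play_rows:
  claw: [0,0,0,0,0,0,0,0]
  delta_pos:
    - [-0.037,-0.187,0]
    - [-0.037,-0.187,0]
    - [-0.037,-0.187,0]
    - [-0.037,-0.187,0]
    - [-0.037,-0.187,0]
    - [-0.037,-0.187,0]
    - [-0.037,-0.187,0]
    - [-0.037,-0.187,0]
  delta_rot:
    - [0,0,0]
    - [0,0,0]
    - [0,0,0]
    - [0,0,0]
    - [0,0,0]
    - [0,0,0]
    - [0,0,0]
    - [0,0,0]

```text
time: 2.35
ee_pos: [0.4479, 0.0183, 0.2228]
eef_rot: [-0.094, 0.996, 0.0, 0.0]
ft_force: [1.5, 0.4, 0.5]
width: 0.0868
grip_force: 0.0
```

```bash
python3 p.py .449 .0208 .038 1.760
```

```text
turn z total -0.0001 rows>= 1
t 2.4 ee [0.4479 0.0183 0.2228] yaw 1.7596 tilt [0.0007 0.0005] q [-0.58 -0.09  0.42  1.92  0.04  1.3   1.58] w 0.0868
shift total [-0.007  0.011  0.924] rows>= 5
```

play_rows:
  claw: [0,0,0,0,0,0,0]
  delta_pos:
    - [-0.007,0.011,0.16]
    - [0,0,0.16]
    - [0,0,0.16]
    - [0,0,0.15]
    - [0,0,0.15]
    - [0,0,0.144]
    - [0,0,0]
  delta_rot:
    - [0,0,0]
    - [0,0,0]
    - [0,0,0]
    - [0,0,0]
    - [0,0,0]
    - [0,0,0]
    - [0,0,0]

```text
time: 3.05
ee_pos: [0.446, 0.0218, 0.035]
eef_rot: [-0.094, 0.996, -0.001, -0.003]
ft_force: [0.1, 0.0, 0.4]
width: 0.0872
grip_force: 0.0
```

play_rows:
  claw: [1,1,1,1,1,1,1,1]
  delta_pos:
    - [0,0,0]
    - [0,0,0]
    - [0,0,0]
    - [0,0,0]
    - [0,0,0]
    - [0,0,0]
    - [0,0,0]
    - [0,0,0]
  delta_rot:
    - [0,0,0]
    - [0,0,0]
    - [0,0,0]
    - [0,0,0]
    - [0,0,0]
    - [0,0,0]
    - [0,0,0]
    - [0,0,0]

```text
time: 3.85
ee_pos: [0.4484, 0.0224, 0.0377]
eef_rot: [-0.094, 0.996, 0.0, -0.0]
ft_force: [1.1, -0.4, 0.8]
width: 0.0311
grip_force: 0.0
```

play_rows:
  claw: [1,1,1,1,1,1]
  delta_pos:
    - [0,0,0]
    - [0,0,0]
    - [0,0,0]
    - [0,0,0]
    - [0,-0.05,0]
    - [0,-0.05,0]
  delta_rot:
    - [0,0,0]
    - [0,0,0]
    - [0,0,0]
    - [0,0,0]
    - [0,0,0]
    - [0,0,0]

```text
time: 4.45
ee_pos: [0.4524, 0.0021, 0.0377]
eef_rot: [-0.095, 0.996, 0.0, 0.0]
ft_force: [1.6, 1.0, -1.4]
width: 0.0181
grip_force: 10.0
```

play_rows:
  claw: [1,1,1,1,1]
  delta_pos:
    - [0,-0.05,0]
    - [0,-0.05,0]
    - [0,-0.05,0]
    - [0,-0.02,0]
    - [0,0,0]
  delta_rot:
    - [0,0,0]
    - [0,0,0]
    - [0,0,0]
    - [0,0,0]
    - [0,0,0]

```text
time: 4.95
ee_pos: [0.459, -0.0318, 0.0377]
eef_rot: [-0.094, 0.996, -0.0, 0.0]
ft_force: [2.0, -0.6, -3.5]
width: 0.0178
grip_force: 10.0
```

play_rows:
  claw: [1,1,1]
  delta_pos:
    - [0,-0.015,0]
    - [0,0,0]
    - [0,0,0]
  delta_rot:
    - [0,0,0]
    - [0,0,0]
    - [0,0,0]

```text
time: 5.25
ee_pos: [0.4594, -0.0337, 0.0378]
eef_rot: [-0.094, 0.996, -0.0, 0.0]
ft_force: [4.2, -0.6, -4.7]
width: 0.0177
grip_force: 10.0
```

play_rows:
  claw: [1,1,1,1]
  delta_pos:
    - [0,-0.02,0]
    - [0,0,0]
    - [0,0,0]
    - [0,0,0]
  delta_rot:
    - [0,0,0]
    - [0,0,0]
    - [0,0,0]
    - [0,0,0]

```text
time: 5.65
ee_pos: [0.4595, -0.0347, 0.0377]
eef_rot: [-0.095, 0.995, 0.002, -0.0]
ft_force: [0.3, 11.5, -0.5]
width: 0.0178
grip_force: 10.0
```

play_rows:
  claw: [1,1,1,1]
  delta_pos:
    - [0,-0.02,0]
    - [0,0,0]
    - [0,0,0]
    - [0,0,0]
  delta_rot:
    - [0,0,0]
    - [0,0,0]
    - [0,0,0]
    - [0,0,0]

```text
time: 6.05
ee_pos: [0.4599, -0.0366, 0.0377]
eef_rot: [-0.096, 0.995, 0.003, -0.001]
ft_force: [-2.1, 20.1, 3.6]
width: 0.0218
grip_force: 10.0
```

play_rows:
  claw: [0.5,0.3,0.3,0.3,0.3,0.3,0.3]
  delta_pos:
    - [0,0.02,0]
    - [0,0,0]
    - [0,0,0]
    - [0,0,0]
    - [0,0,-0.1]
    - [0,0,-0.15]
    - [0,0,0]
  delta_rot:
    - [0,0,0]
    - [0,0,0]
    - [0,0,0]
    - [0,0,0]
    - [0,0,0]
    - [0,0,0]
    - [0,0,0]

```text
time: 6.75
ee_pos: [0.462, -0.0381, 0.0908]
eef_rot: [-0.094, 0.996, 0.0, 0.002]
ft_force: [0.5, 0.9, -0.8]
width: 0.0596
grip_force: 0.0
```

```bash
python3 p.py .5015 .0305 .088 1.760; python3 -c "
from h import *
c=r.camera('top');cv2.imwrite('pics/t2.png',cv2.resize(c['pixels'][190:330,80:360],None,fx=2.8,fy=2.8,interpolation=cv2.INTER_CUBIC)[:,:,::-1])"
```

```text
turn z total -0.0004 rows>= 1
t 6.8 ee [ 0.462  -0.0381  0.0908] yaw 1.7586 tilt [0.0049 0.0008] q [-0.49  0.09  0.5   2.06 -0.05  1.    1.8 ] w 0.0596
shift total [-0.258  0.3    0.015] rows>= 2
```

play_rows:
  claw: [0.3,0.3,0.3,0.3,0.3,0.3,0.3,0.3]
  delta_pos:
    - [-0.086,0.1,0]
    - [-0.086,0.1,0]
    - [-0.086,0.1,0.015]
    - [0,0,0]
    - [0,0,0.08]
    - [0,0,0.09]
    - [0,0,0.08]
    - [0,0,0]
  delta_rot:
    - [0,0,0]
    - [0,0,0]
    - [0,0,0]
    - [0,0,0]
    - [0,0,0]
    - [0,0,0]
    - [0,0,0]
    - [0,0,0]

```text
time: 7.6
ee_pos: [0.4972, 0.0299, 0.0324]
eef_rot: [-0.094, 0.996, -0.001, -0.002]
ft_force: [-0.6, -0.4, 0.1]
width: 0.0611
grip_force: 0.0
```

play_rows:
  claw: [1,1,1,1,1,1,1,1]
  delta_pos:
    - [0,0,0]
    - [0,0,0]
    - [0,0,0]
    - [0,0,0]
    - [0,0,0]
    - [0,0,0]
    - [0,0,0]
    - [0,0,0]
  delta_rot:
    - [0,0,0]
    - [0,0,0]
    - [0,0,0]
    - [0,0,0]
    - [0,0,0]
    - [0,0,0]
    - [0,0,0]
    - [0,0,0]

```text
time: 8.4
ee_pos: [0.4994, 0.0314, 0.0349]
eef_rot: [-0.094, 0.996, 0.0, 0.0]
ft_force: [-2.4, 1.7, 2.8]
width: 0.0182
grip_force: 10.0
```

play_rows:
  claw: [1,1,1,1,1,1,1,1]
  delta_pos:
    - [0,-0.05,0]
    - [0,-0.05,0]
    - [0,-0.05,0]
    - [0,-0.05,0]
    - [0,-0.05,0]
    - [0,-0.03,0]
    - [0,0,0]
    - [0,0,0]
  delta_rot:
    - [0,0,0]
    - [0,0,0]
    - [0,0,0]
    - [0,0,0]
    - [0,0,0]
    - [0,0,0]
    - [0,0,0]
    - [0,0,0]

```text
time: 9.2
ee_pos: [0.5102, -0.0245, 0.0349]
eef_rot: [-0.094, 0.996, -0.0, 0.0]
ft_force: [1.5, -0.0, 5.4]
width: 0.0179
grip_force: 10.0
```

play_rows:
  claw: [1,1,1,1]
  delta_pos:
    - [0,-0.015,0]
    - [0,0,0]
    - [0,0,0]
    - [0,0,0]
  delta_rot:
    - [0,0,0]
    - [0,0,0]
    - [0,0,0]
    - [0,0,0]

```text
time: 9.6
ee_pos: [0.5103, -0.0248, 0.0349]
eef_rot: [-0.095, 0.995, 0.001, -0.0]
ft_force: [-1.4, 8.4, 8.0]
width: 0.0176
grip_force: 10.0
```

play_rows:
  claw: [0.3,0.3,0.3,0.3,0.3,0.3,0.3,0.3]
  delta_pos:
    - [0,0.012,0]
    - [0,0,0]
    - [0,0,0]
    - [0,0,0]
    - [0,0,-0.2]
    - [0,0,-0.2]
    - [0,0,-0.2]
    - [0,0,0]
  delta_rot:
    - [0,0,0]
    - [0,0,0]
    - [0,0,0]
    - [0,0,0]
    - [0,0,0]
    - [0,0,0]
    - [0,0,0]
    - [0,0,0]

```text
time: 10.4
ee_pos: [0.5128, -0.0249, 0.1598]
eef_rot: [-0.094, 0.996, 0.0, 0.004]
ft_force: [1.1, -0.0, -1.6]
width: 0.0605
grip_force: 0.0
```

```bash
python3 p.py .4511 .3634 .15 1.569; python3 p.py .4511 .3634 .027 1.569
```

```text
turn z total 0.0604 rows>= 2
t 10.4 ee [ 0.5128 -0.0249  0.1598] yaw 1.7589 tilt [ 0.0082 -0.0001] q [-0.49  0.12  0.49  1.87 -0.07  1.16  1.78] w 0.0605
shift total [0.312 1.941 0.046] rows>= 10
turn z total 0.0604 rows>= 2
t 10.4 ee [ 0.5128 -0.0249  0.1598] yaw 1.7589 tilt [ 0.0082 -0.0001] q [-0.49  0.12  0.49  1.87 -0.07  1.16  1.78] w 0.0605
shift total [0.317 1.941 0.661] rows>= 11
```

play_rows:
  claw: [0.3,0.3,0.3,0.3,0.3,0.3]
  delta_pos:
    - [0,0,0]
    - [0,0,0]
    - [0.031,0.194,0]
    - [0.031,0.194,0]
    - [0.031,0.194,0]
    - [0.031,0.194,0]
  delta_rot:
    - [0,0,0.03]
    - [0,0,0.03]
    - [0,0,0]
    - [0,0,0]
    - [0,0,0]
    - [0,0,0]

```text
time: 11.0
ee_pos: [0.4845, 0.1317, 0.1542]
eef_rot: [0.0, 1.0, -0.0, -0.0]
ft_force: [-0.1, -0.5, 0.0]
width: 0.0612
grip_force: 0.0
```

play_rows:
  claw: [0.3,0.3,0.3,0.3,0.3,0.3,0.3]
  delta_pos:
    - [0.031,0.194,0]
    - [0.031,0.194,0]
    - [0.031,0.194,0]
    - [0.031,0.194,0]
    - [0.031,0.194,0]
    - [0.031,0.194,0]
    - [0,0,0]
  delta_rot:
    - [0,0,0]
    - [0,0,0]
    - [0,0,0]
    - [0,0,0]
    - [0,0,0]
    - [0,0,0]
    - [0,0,0]

```text
time: 11.7
ee_pos: [0.4449, 0.3689, 0.1535]
eef_rot: [-0.004, 1.0, 0.001, -0.001]
ft_force: [0.2, -0.7, -0.1]
width: 0.0607
grip_force: 0.0
```

```bash
python3 p.py .4511 .3634 .027 1.569; python3 - <<'E'
from h import *
s=r.read_state();c=r.camera("wrist");cv2.imwrite("pics/w1.png",c["pixels"][:,:,::-1])
E
```

```text
turn z total 0.003 rows>= 1
t 11.7 ee [0.4449 0.3689 0.1535] yaw 1.5784 tilt [-0.0019  0.0011] q [-0.95  0.28  0.21  1.69 -0.06  1.18  0.86] w 0.0607
shift total [-0.032 -0.028  0.632] rows>= 4
```

View pics/w1.png

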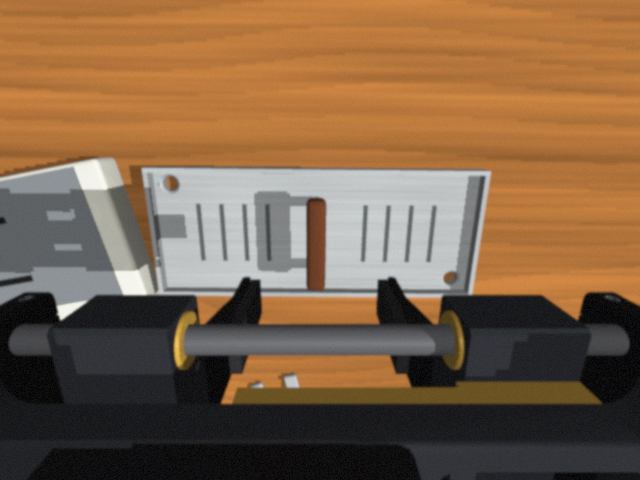

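The wrist view shows the handle bar at column 316, rows 199–290. The rack holes are at (171,184) and (450,278), clear of the warmer at left.

```bash
python3 - <<'E'
from h import *
c=r.camera("wrist");T=wrist_pose(c)
print(plane(c,(316,199),.055,T),plane(c,(316,290),.055,T))
a,b=plane(c,(171,184),.01,T),plane(c,(450,278),.01,T);print(a,b,(a+b)/2,np.linalg.norm(a-b))
E
python3 p.py .4511 .3634 .027 1.569
```

```text
[0.41339657 0.36108445 0.055     ] [0.49070424 0.36118995 0.055     ]
[0.40831045 0.23043247 0.01      ] [0.49870521 0.49167729 0.01      ] [0.45350783 0.36105488 0.01      ] 0.27644179204322583
turn z total 0.0012 rows>= 1
t 11.8 ee [0.4473 0.3636 0.1537] yaw 1.5727 tilt [-0.0009 -0.0012] q [-0.94  0.27  0.21  1.69 -0.06  1.18  0.86] w 0.0609
shift total [-0.019 -0.     0.633] rows>= 4
```

play_rows:
  claw: [0.3,0.3,0.3,0.3,0.3,0.3,0.3]
  delta_pos:
    - [-0.024,-0.01,0.1]
    - [0,0,0.15]
    - [0,0,0.15]
    - [0,0,0.12]
    - [0,0,0.11]
    - [0,0,0]
    - [0,0,0]
  delta_rot:
    - [0,0,0]
    - [0,0,0]
    - [0,0,0]
    - [0,0,0]
    - [0,0,0]
    - [0,0,0]
    - [0,0,0]
  squeeze: 45

```text
time: 12.5
ee_pos: [0.4532, 0.3602, 0.0291]
eef_rot: [0.001, 1.0, -0.0, -0.0]
ft_force: [0.3, 0.0, -1.0]
width: 0.0608
grip_force: 0.0
```

play_rows:
  claw: [1,1,1,1,1,1,1,1]
  delta_pos:
    - [0,0,0]
    - [0,0,0]
    - [0,0,0]
    - [0,0,0]
    - [0,0,0]
    - [0,0,0]
    - [0,0,0]
    - [0,0,0]
  delta_rot:
    - [0,0,0]
    - [0,0,0]
    - [0,0,0]
    - [0,0,0]
    - [0,0,0]
    - [0,0,0]
    - [0,0,0]
    - [0,0,0]

```text
time: 13.3
ee_pos: [0.4525, 0.3622, 0.0289]
eef_rot: [-0.0, 1.0, 0.001, 0.0]
ft_force: [-0.1, 3.7, 0.4]
width: 0.0159
grip_force: 45.0
```

play_rows:
  claw: [1,1,1,1,1,1,1,1]
  delta_pos:
    - [0,0,-0.05]
    - [0,0,-0.08]
    - [0,0,-0.1]
    - [0,0,-0.1]
    - [0,0,-0.1]
    - [0,0,-0.07]
    - [0,0,0]
    - [0,0,0]
  delta_rot:
    - [0,0,0]
    - [0,0,0]
    - [0,0,0]
    - [0,0,0]
    - [0,0,0]
    - [0,0,0]
    - [0,0,0]
    - [0,0,0]

```text
time: 14.1
ee_pos: [0.4523, 0.3609, 0.1281]
eef_rot: [-0.0, 1.0, -0.0, -0.0]
ft_force: [0.7, 0.0, -6.4]
width: 0.0155
grip_force: 45.0
```

```bash
python3 p.py .600 .0525 .13 1.760; python3 - <<'E'
from h import *
print(r.read_state()["ft_force"])
s=r.read_state();c=r.camera("wrist");cv2.imwrite("pics/w2.png",c["pixels"][:,:,::-1])
E
```

```text
turn z total -0.0602 rows>= 2
t 14.1 ee [0.4523 0.3609 0.1281] yaw 1.571 tilt [-0.0005 -0.0009] q [-0.93  0.3   0.21  1.72 -0.07  1.13  0.87] w 0.0155
shift total [-0.435 -1.654 -0.009] rows>= 9
[ 6.87293862e-01  2.26618082e-03 -6.36737731e+00]
```

View pics/w2.png

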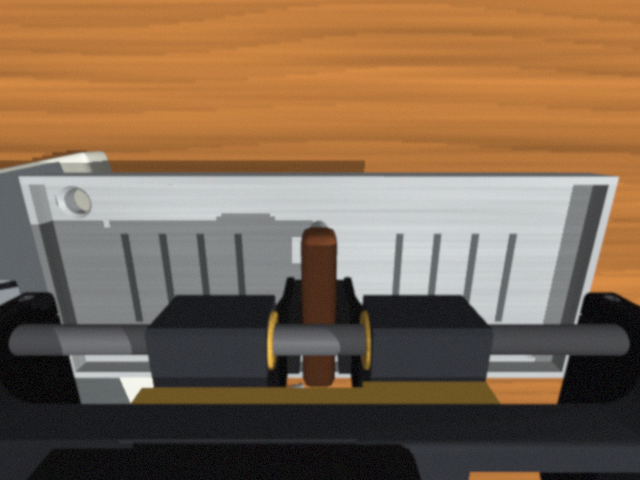

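The rack is held level; the near hole is at (75,201).

```bash
python3 - <<'E'
from h import *
s=r.read_state();c=r.camera("wrist");T=wrist_pose(c)
im=c["pixels"];z=s["ee_pos"][2]-.0189
h=plane(c,(75,201),z,T);M=R.from_quat(s["eef_rot"]).as_matrix()
print("hole-tcp",h-s["ee_pos"], "expected rack origin off", h[:2]-s["ee_pos"][:2]-np.array([-.045,-.132]))
# rim ends top z+.01: corners (20,178),(618,178)
for u in((20,178),(618,178)):print(plane(c,u,z+.01,T)-s["ee_pos"])
E
```

```text
hole-tcp [-0.0468329  -0.13186179 -0.0189    ] expected rack origin off [-0.0018329   0.00013821]
[-0.06023532 -0.14968577 -0.0089    ]
[-0.06088269  0.14885007 -0.0089    ]
```

play_rows:
  claw: [1,1,1,1,1,1,1,1]
  delta_pos:
    - [0,0,0]
    - [0,0,0]
    - [0,0,0]
    - [-0.02,-0.08,0]
    - [-0.04,-0.15,0]
    - [-0.04,-0.15,0]
    - [-0.04,-0.15,0]
    - [-0.04,-0.15,0]
  delta_rot:
    - [0,0,-0.02]
    - [0,0,-0.02]
    - [0,0,-0.0202]
    - [0,0,0]
    - [0,0,0]
    - [0,0,0]
    - [0,0,0]
    - [0,0,0]

```text
time: 15.0
ee_pos: [0.5138, 0.2324, 0.1279]
eef_rot: [-0.094, 0.996, -0.0, -0.001]
ft_force: [-0.3, 0.1, -6.0]
width: 0.0157
grip_force: 45.0
```

play_rows:
  claw: [1,1,1,1,1,1,1,1]
  delta_pos:
    - [-0.04,-0.15,0]
    - [-0.04,-0.15,0]
    - [-0.04,-0.15,0]
    - [-0.04,-0.15,0]
    - [-0.04,-0.15,0]
    - [-0.04,-0.15,0]
    - [-0.02,-0.07,0]
    - [0,0,0]
  delta_rot:
    - [0,0,0]
    - [0,0,0]
    - [0,0,0]
    - [0,0,0]
    - [0,0,0]
    - [0,0,0]
    - [0,0,0]
    - [0,0,0]

```text
time: 15.8
ee_pos: [0.6015, 0.05, 0.128]
eef_rot: [-0.092, 0.996, -0.001, -0.0]
ft_force: [-0.2, -0.8, -6.3]
width: 0.0156
grip_force: 45.0
```

```bash
python3 p.py .601 .0525 .085 1.760
```

```text
turn z total -0.0016 rows>= 1
t 15.8 ee [0.6015 0.05   0.128 ] yaw 1.7551 tilt [-0.0008 -0.0019] q [-0.46  0.36  0.37  1.66 -0.14  1.15  1.7 ] w 0.0156
shift total [-0.     0.013  0.215] rows>= 2
```

play_rows:
  claw: [1,1,1,1,1,1]
  delta_pos:
    - [0,0.013,0.07]
    - [0,0,0.08]
    - [0,0,0.065]
    - [0,0,0]
    - [0,0,0]
    - [0,0,0]
  delta_rot:
    - [0,0,0]
    - [0,0,0]
    - [0,0,0]
    - [0,0,0]
    - [0,0,0]
    - [0,0,0]

```text
time: 16.4
ee_pos: [0.6012, 0.0567, 0.0864]
eef_rot: [-0.095, 0.996, 0.0, 0.001]
ft_force: [0.4, -0.8, -5.9]
width: 0.0157
grip_force: 45.0
```

```bash
python3 p.py .601 .0525 .085 1.760; python3 - <<'E'
from h import *
c=r.camera("top");im=c["pixels"]
t=lambda x0,y0:cv2.resize(im[y0:y0+50,x0:x0+50],None,fx=8,fy=8,interpolation=cv2.INTER_CUBIC)
a=np.hstack([t(195,205),t(305,215)]);cv2.imwrite("pics/pins.png",a[:,:,::-1]);print(a.shape)
E
```

```text
turn z total 0.0001 rows>= 1
t 16.4 ee [0.6012 0.0567 0.0864] yaw 1.7605 tilt [0.0011 0.0003] q [-0.46  0.41  0.36  1.69 -0.16  1.07  1.71] w 0.0157
shift total [ 0.005 -0.021  0.007] rows>= 1
(400, 800, 3)
```

View pics/pins.png

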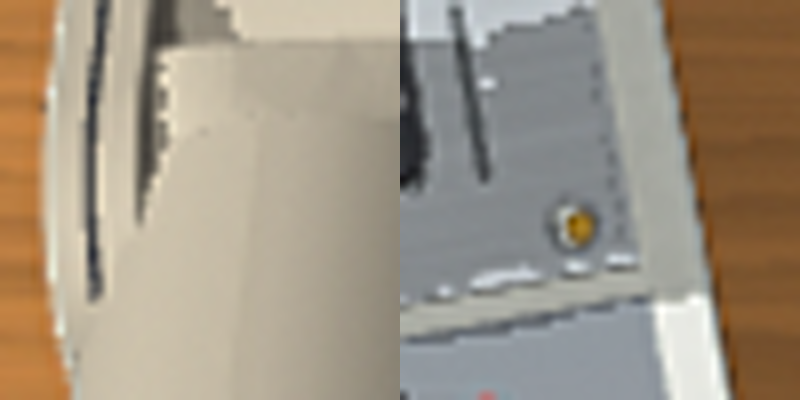

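Through the rack's right hole, centred at crop (572,224), the brass pin shows at (579,227). The arm hides the left hole.

```bash
python3 - <<'E'
from h import *
c=r.camera("top");s=r.read_state();print(s["ee_pos"])
f=lambda u:((u[0]-400+.5)/8-.5+305,(u[1]+.5)/8-.5+215)
z=s["ee_pos"][2]-.0189
h=plane(c,f((572,224)),z);p=plane(c,f((579,227)),.036);p2=plane(c,f((579,227)),.039)
print("hole",h,"pin",p,p2,"move",(p-h)*1000,(p2-h)*1000)
# side view crop of far-left hole
c=r.camera("side");im=c["pixels"];cv2.imwrite("pics/s3.png",cv2.resize(im[150:270,215:365],None,fx=5,fy=5,interpolation=cv2.INTER_CUBIC)[:,:,::-1])
E
python3 p.py .601 .0525 .085 1.760
```

```text
[0.60119595 0.0565902  0.08649381]
hole [ 0.5791351  -0.08354652  0.06759381] pin [ 0.58111187 -0.08573736  0.036     ] [ 0.58084004 -0.08573264  0.039     ] move [  1.97676727  -2.19084304 -31.59381281] [  1.70493679  -2.18612508 -28.59381281]
turn z total 0.0001 rows>= 1
t 16.6 ee [0.6011 0.0565 0.0864] yaw 1.7603 tilt [0.0012 0.0004] q [-0.46  0.41  0.36  1.69 -0.16  1.07  1.71] w 0.0155
shift total [ 0.005 -0.02   0.007] rows>= 1
```

View pics/s3.png

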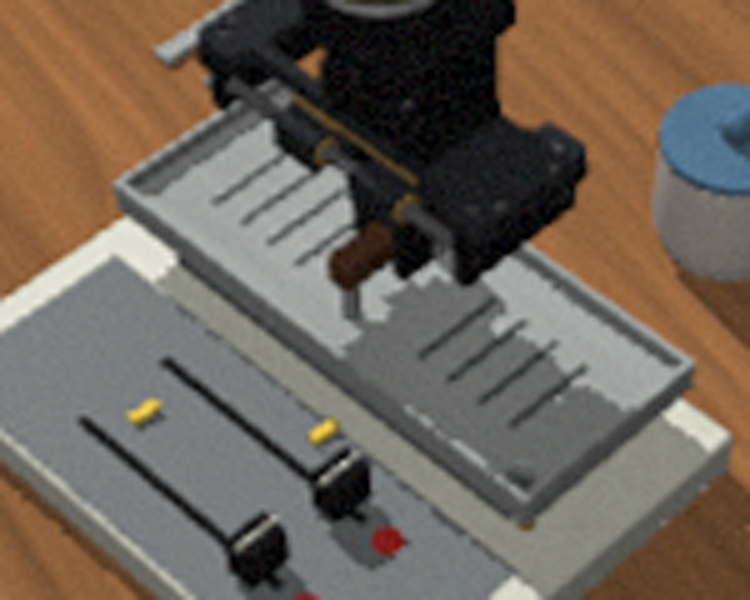

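```bash
python3 p.py .6022 .0537 .072 1.760
```

```text
turn z total 0.0001 rows>= 1
t 16.6 ee [0.6011 0.0565 0.0864] yaw 1.7603 tilt [0.0012 0.0004] q [-0.46  0.41  0.36  1.69 -0.16  1.07  1.71] w 0.0155
shift total [-0.002 -0.015  0.072] rows>= 1
```

play_rows:
  claw: [1,1,1,1,1,1]
  delta_pos:
    - [-0.002,-0.015,0.03]
    - [0,0,0.042]
    - [0,0,0]
    - [0,0,0]
    - [0,0,0]
    - [0,0,0]
  delta_rot:
    - [0,0,0]
    - [0,0,0]
    - [0,0,0]
    - [0,0,0]
    - [0,0,0]
    - [0,0,0]

```text
time: 17.15
ee_pos: [0.6018, 0.0537, 0.0716]
eef_rot: [-0.095, 0.996, 0.0, 0.0]
ft_force: [-0.9, -0.0, -6.6]
width: 0.0158
grip_force: 45.0
```

```bash
python3 p.py .6022 .0537 .0589 1.760
```

```text
turn z total 0.0001 rows>= 1
t 17.1 ee [0.6018 0.0537 0.0716] yaw 1.7604 tilt [0.0004 0.0002] q [-0.45  0.42  0.35  1.7  -0.17  1.04  1.72] w 0.0158
shift total [-0.002 -0.     0.063] rows>= 1
```

play_rows:
  claw: [1,1,1,1,1]
  delta_pos:
    - [0,0,0.01]
    - [0,0,0.01]
    - [0,0,0.01]
    - [0,0,0]
    - [0,0,0]
  delta_rot:
    - [0,0,0]
    - [0,0,0]
    - [0,0,0]
    - [0,0,0]
    - [0,0,0]

```text
time: 17.65
ee_pos: [0.6016, 0.0536, 0.0653]
eef_rot: [-0.095, 0.996, 0.0, -0.0]
ft_force: [-0.2, -0.2, -5.9]
width: 0.0155
grip_force: 45.0
```

play_rows:
  claw: [1,1,1,1,1,1]
  delta_pos:
    - [0,0,0.01]
    - [0,0,0.01]
    - [0,0,0.01]
    - [0,0,0]
    - [0,0,0]
    - [0,0,0]
  delta_rot:
    - [0,0,0]
    - [0,0,0]
    - [0,0,0]
    - [0,0,0]
    - [0,0,0]
    - [0,0,0]

```text
time: 18.25
ee_pos: [0.6016, 0.0536, 0.0593]
eef_rot: [-0.095, 0.996, 0.0, -0.0]
ft_force: [0.0, 0.8, -6.8]
width: 0.0153
grip_force: 45.0
```

play_rows:
  claw: [1,1,1,1]
  delta_pos:
    - [0,0,0.005]
    - [0,0,0.005]
    - [0,0,0]
    - [0,0,0]
  delta_rot:
    - [0,0,0]
    - [0,0,0]
    - [0,0,0]
    - [0,0,0]

```text
time: 18.65
ee_pos: [0.6018, 0.0536, 0.0589]
eef_rot: [-0.095, 0.996, 0.0, 0.0]
ft_force: [-8.0, -1.9, 10.1]
width: 0.0155
grip_force: 45.0
```

play_rows:
  claw: [0.3,0.3,0.3,0.3,0.3,0.3]
  delta_pos:
    - [0,0,-0.004]
    - [0,0,0]
    - [0,0,0]
    - [0,0,0]
    - [0,0,0]
    - [0,0,0]
  delta_rot:
    - [0,0,0]
    - [0,0,0]
    - [0,0,0]
    - [0,0,0]
    - [0,0,0]
    - [0,0,0]
  squeeze: 15

```text
time: 19.25
ee_pos: [0.6017, 0.0536, 0.058]
eef_rot: [-0.095, 0.996, 0.0, -0.0]
ft_force: [0.3, -0.2, -0.0]
width: 0.0549
grip_force: 0.0
```

play_rows:
  claw: [0.1,0.1,0.1,0.1,0.1,0.1,0.1,0.1]
  delta_pos:
    - [0,0,-0.1]
    - [0,0,-0.15]
    - [0,0,-0.2]
    - [0,0,-0.2]
    - [0,0,-0.2]
    - [0,0,-0.1]
    - [0,0,0]
    - [0,0,0]
  delta_rot:
    - [0,0,0]
    - [0,0,0]
    - [0,0,0]
    - [0,0,0]
    - [0,0,0]
    - [0,0,0.045]
    - [0,0,0.045]
    - [0,0,0.045]

```text
time: 20.05
ee_pos: [0.602, 0.0536, 0.249]
eef_rot: [0.12, 0.993, 0.0, 0.001]
ft_force: [-1.3, 0.2, -0.9]
width: 0.0784
grip_force: 0.0
```

play_rows:
  claw: [0.1,0.1,0.1,0.1,0.1,0.1,0.1,0.1]
  delta_pos:
    - [0,0,0]
    - [0,0,0]
    - [0,0,0]
    - [0,0,0]
    - [0,0,0]
    - [0,0,0]
    - [0,0,0]
    - [0,0,0]
  delta_rot:
    - [0,0,0.045]
    - [0,0,0.045]
    - [0,0,0.045]
    - [0,0,0.045]
    - [0,0,0.045]
    - [0,0,0.045]
    - [0,0,0.045]
    - [0,0,0.045]

```text
time: 20.85
ee_pos: [0.6016, 0.0535, 0.2481]
eef_rot: [0.633, 0.774, 0.0, -0.0]
ft_force: [-0.2, 0.3, -0.4]
width: 0.0784
grip_force: 0.0
```

```bash
python3 p.py .38 -.38 .22 0 1; python3 - <<'E'
from h import *
c=r.camera("top");s=r.camera("side")
gb=blobs(c["pixels"],"green",100);gs=blobs(s["pixels"],"green",100);print(gb,gs)
for a,b in zip(gb,gs):print("glass",tri(c,a[0],s,b[0]),plane(c,a[0],.035))
E
```

```text
turn z total 0.0634 rows>= 2
t 20.9 ee [0.6016 0.0535 0.2481] yaw 0.1993 tilt [-0.      0.0001] q [-0.64  0.3   0.6   1.51 -0.17  1.38  0.17] w 0.0784
shift total [-2.168 -1.108  0.14 ] rows>= 13
[([459.2, 305.1], [433, 294, 52, 24, 930])] [([354.3, 394.6], [332, 365, 46, 60, 1496])]
glass (array([ 0.433033  , -0.40936029,  0.05251063]), np.float64(0.0011542890478813718)) [ 0.43178145 -0.41423892  0.035     ]
```

One glass has been knocked aside: the green blobs have now merged at top (433–485, 294–318). I'll go and look closely.

play_rows:
  claw: [0.1,0.1,0.1,0.1,0.1,0.1,0.1,0.1]
  delta_pos:
    - [0,0,0]
    - [0,0,0]
    - [-0.19,-0.1,0]
    - [-0.19,-0.1,0]
    - [-0.19,-0.1,0]
    - [-0.19,-0.1,0]
    - [-0.19,-0.1,0]
    - [-0.19,-0.1,0]
  delta_rot:
    - [0,0,0.032]
    - [0,0,0.0315]
    - [0,0,0]
    - [0,0,0]
    - [0,0,0]
    - [0,0,0]
    - [0,0,0]
    - [0,0,0]

```text
time: 21.75
ee_pos: [0.482, -0.1765, 0.2483]
eef_rot: [0.703, 0.711, 0.0, 0.0]
ft_force: [0.6, -1.1, -0.3]
width: 0.0782
grip_force: 0.0
```

play_rows:
  claw: [0.1,0.1,0.1,0.1,0.1,0.1,0.1]
  delta_pos:
    - [-0.19,-0.1,0]
    - [-0.19,-0.1,0]
    - [-0.19,-0.1,0]
    - [-0.19,-0.1,0]
    - [-0.1,-0.1,0]
    - [0,0,0]
    - [0,0,0]
  delta_rot:
    - [0,0,0]
    - [0,0,0]
    - [0,0,0]
    - [0,0,0]
    - [0,0,0]
    - [0,0,0]
    - [0,0,0]

```text
time: 22.45
ee_pos: [0.3838, -0.3478, 0.2482]
eef_rot: [0.704, 0.71, 0.0, 0.0]
ft_force: [0.2, 0.6, 0.4]
width: 0.0784
grip_force: 0.0
```

```bash
python3 p.py .43 -.43 .15 0 1; python3 - <<'E'
from h import *
c=r.camera("wrist");cv2.imwrite("pics/w3.png",c["pixels"][:,:,::-1]);T=wrist_pose(c)
np.savez("w3.npz",T=T,K=c["camera_matrix"])
E
```

```text
turn z total 0.0025 rows>= 1
t 22.4 ee [ 0.3838 -0.3478  0.2482] yaw 0.0077 tilt [0.0004 0.0003] q [-0.24  0.08  0.96  1.74 -0.07  1.35  0.73] w 0.0784
shift total [-0.411  0.231  0.491] rows>= 4
```

View pics/w3.png

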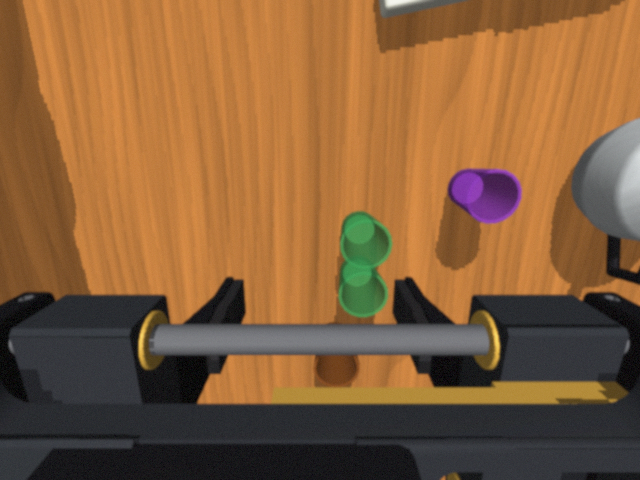

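Wrist view: the two greens stand upright side by side with rims centred at (366,243) and (362,292). Brown is at (336,365) and purple at (487,195).

```bash
python3 - <<'E'
from h import *
d=np.load("w3.npz");c=dict(camera_matrix=d["K"])
for u in((366,243),(362,292),(336,367),(487,195)):print(plane(c,u,.07,d["T"]))
E
python3 p.py .4165 -.4 .15 0 1
```

```text
[ 0.43487325 -0.37370702  0.07      ]
[ 0.43337537 -0.43029781  0.07      ]
[ 0.4072387  -0.52808215  0.07      ]
[ 0.55431913 -0.32167494  0.07      ]
turn z total 0.0028 rows>= 1
t 22.5 ee [ 0.3845 -0.347   0.2481] yaw 0.0089 tilt [0.0003 0.0005] q [-0.24  0.08  0.95  1.74 -0.07  1.35  0.73] w 0.0784
shift total [-0.265  0.16   0.49 ] rows>= 3
```

play_rows:
  claw: [0.1,0.1,0.1,0.1,0.1,0.1]
  delta_pos:
    - [-0.044,0.084,0.1]
    - [-0.044,0.084,0.15]
    - [-0.045,0.084,0.15]
    - [0,0,0]
    - [0,0,0]
    - [0,0,0]
  delta_rot:
    - [0,0,0.0028]
    - [0,0,0]
    - [0,0,0]
    - [0,0,0]
    - [0,0,0]
    - [0,0,0]

```text
time: 23.1
ee_pos: [0.4347, -0.3741, 0.1693]
eef_rot: [0.708, 0.706, 0.0, 0.001]
ft_force: [-0.2, 0.4, 0.4]
width: 0.0784
grip_force: 0.0
```

```bash
python3 p.py .4349 -.3737 .032 0 1
```

```text
turn z total -0.0006 rows>= 1
t 23.1 ee [ 0.4347 -0.3741  0.1693] yaw -0.0019 tilt [ 0.0014 -0.0004] q [-0.12  0.35  0.92  1.71 -0.29  1.23  0.87] w 0.0784
shift total [0.002 0.    0.686] rows>= 4
```

play_rows:
  claw: [0.1,0.1,0.1,0.1,0.1,0.1,0.1,0.1]
  delta_pos:
    - [0.002,0,0.1]
    - [0,0,0.15]
    - [0,0,0.15]
    - [0,0,0.12]
    - [0,0,0.1]
    - [0,0,0.066]
    - [0,0,0]
    - [0,0,0]
  delta_rot:
    - [0,0,0]
    - [0,0,0]
    - [0,0,0]
    - [0,0,0]
    - [0,0,0]
    - [0,0,0]
    - [0,0,0]
    - [0,0,0]

```text
time: 23.9
ee_pos: [0.4349, -0.3742, 0.0322]
eef_rot: [0.708, 0.706, 0.0, 0.001]
ft_force: [-0.4, 0.0, -0.2]
width: 0.0785
grip_force: 0.0
```

play_rows:
  claw: [1,1,1,1,1,1,1]
  delta_pos:
    - [0,0,0]
    - [0,0,0]
    - [0,0,0]
    - [0,0,0]
    - [0,0,0]
    - [0,0,0]
    - [0,0,0]
  delta_rot:
    - [0,0,0]
    - [0,0,0]
    - [0,0,0]
    - [0,0,0]
    - [0,0,0]
    - [0,0,0]
    - [0,0,0]

```text
time: 24.6
ee_pos: [0.4344, -0.3741, 0.0312]
eef_rot: [0.708, 0.706, 0.0, 0.0]
ft_force: [-1.5, 1.3, 4.6]
width: 0.0544
grip_force: 14.8
```

play_rows:
  claw: [1,1,1,1,1,1,1,1]
  delta_pos:
    - [0,0,-0.03]
    - [0,0,-0.07]
    - [0,0,-0.12]
    - [0,0,-0.15]
    - [0,0,-0.15]
    - [0,0,-0.15]
    - [0,0,-0.1]
    - [0,0,0]
  delta_rot:
    - [0,0,0]
    - [0,0,0]
    - [0,0,0]
    - [0,0,0]
    - [0,0,0]
    - [0,0,0]
    - [0,0,0]
    - [0,0,0]
  squeeze: 20

```text
time: 25.4
ee_pos: [0.4352, -0.375, 0.1882]
eef_rot: [0.708, 0.706, 0.001, 0.002]
ft_force: [-0.9, -0.2, -1.7]
width: 0.0544
grip_force: 20.0
```

```bash
python3 p.py .6305 -.0226 .19 0 1
```

```text
turn z total -0.0011 rows>= 1
t 25.4 ee [ 0.4352 -0.375   0.1882] yaw -0.0035 tilt [ 0.0044 -0.002 ] q [-0.13  0.33  0.94  1.69 -0.28  1.26  0.86] w 0.0544
shift total [ 1.762  0.976 -0.008] rows>= 11
```

play_rows:
  claw: [1,1,1,1,1,1,1,1]
  delta_pos:
    - [0.07,0.04,0]
    - [0.14,0.078,0]
    - [0.14,0.078,0]
    - [0.14,0.078,0]
    - [0.14,0.078,0]
    - [0.14,0.078,0]
    - [0.14,0.078,0]
    - [0.14,0.078,0]
  delta_rot:
    - [0,0,0]
    - [0,0,0]
    - [0,0,0]
    - [0,0,0]
    - [0,0,0]
    - [0,0,0]
    - [0,0,0]
    - [0,0,0]

```text
time: 26.2
ee_pos: [0.5522, -0.1628, 0.1843]
eef_rot: [0.708, 0.706, -0.0, -0.0]
ft_force: [0.2, -0.3, -3.3]
width: 0.0541
grip_force: 20.0
```

play_rows:
  claw: [1,1,1,1,1,1,1,1]
  delta_pos:
    - [0.14,0.078,0]
    - [0.14,0.078,0]
    - [0.14,0.078,0]
    - [0.14,0.078,0]
    - [0.1,0.05,0]
    - [0.05,0.028,0]
    - [0,0,0]
    - [0,0,0]
  delta_rot:
    - [0,0,0]
    - [0,0,0]
    - [0,0,0]
    - [0,0,0]
    - [0,0,0]
    - [0,0,0]
    - [0,0,0]
    - [0,0,0]

```text
time: 27.0
ee_pos: [0.6301, -0.0244, 0.1849]
eef_rot: [0.709, 0.705, -0.001, 0.0]
ft_force: [-0.1, -0.7, -2.0]
width: 0.0543
grip_force: 20.0
```

```bash
python3 p.py .6305 -.0226 .08 0 1; python3 - <<'E'
from h import *
c=r.camera("top");s=r.camera("side")
a=np.hstack([cv2.resize(c["pixels"][180:340,190:500],(640,330)),]);b=cv2.resize(s["pixels"][120:440,180:440],(220,270))
cv2.imwrite("pics/t4.png",a[:,:,::-1]);cv2.imwrite("pics/s4.png",cv2.resize(s["pixels"][100:340,180:420],(720,600))[:,:,::-1])
E
```

```text
turn z total -0.0016 rows>= 1
t 27.0 ee [ 0.6301 -0.0244  0.1849] yaw -0.0049 tilt [-0.0005 -0.001 ] q [-0.62  0.45  0.78  1.53 -0.32  1.3   0.2 ] w 0.0543
shift total [0.009 0.002 0.524] rows>= 3
```

View pics/s4.png

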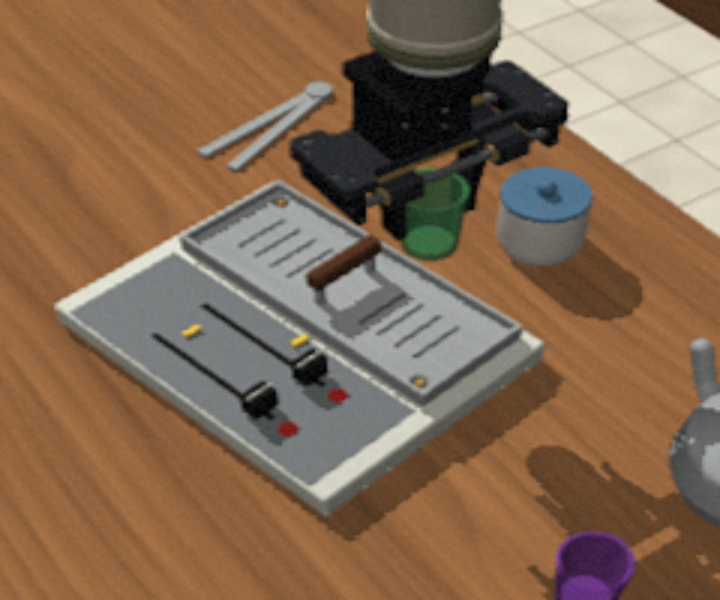

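The rack is seated with both pins showing in its holes, the sliders are off, and the glass is held upright. Lowering it.

play_rows:
  claw: [1,1,1,1,1,1,1,1]
  delta_pos:
    - [0.009,0.002,0.1]
    - [0,0,0.13]
    - [0,0,0.13]
    - [0,0,0.1]
    - [0,0,0.06]
    - [0,0,0]
    - [0,0,0]
    - [0,0,0]
  delta_rot:
    - [0,0,-0.001]
    - [0,0,0]
    - [0,0,0]
    - [0,0,0]
    - [0,0,0]
    - [0,0,0]
    - [0,0,0]
    - [0,0,0]

```text
time: 27.9
ee_pos: [0.6318, -0.021, 0.0823]
eef_rot: [0.707, 0.707, 0.001, 0.001]
ft_force: [0.8, -0.2, -2.0]
width: 0.0544
grip_force: 20.0
```

play_rows:
  claw: [1,1,1,1,1]
  delta_pos:
    - [0,0,0.015]
    - [0,0,0.015]
    - [0,0,0]
    - [0,0,0]
    - [0,0,0]
  delta_rot:
    - [0,0,0]
    - [0,0,0]
    - [0,0,0]
    - [0,0,0]
    - [0,0,0]

```text
time: 28.4
ee_pos: [0.6311, -0.0207, 0.075]
eef_rot: [0.707, 0.707, 0.0, 0.0]
ft_force: [-0.8, 0.1, -1.1]
width: 0.0537
grip_force: 20.0
```

play_rows:
  claw: [1,1,1,1]
  delta_pos:
    - [0,0,0.01]
    - [0,0,0]
    - [0,0,0]
    - [0,0,0]
  delta_rot:
    - [0,0,0]
    - [0,0,0]
    - [0,0,0]
    - [0,0,0]

```text
time: 28.8
ee_pos: [0.631, -0.0207, 0.0729]
eef_rot: [0.707, 0.707, 0.0, -0.0]
ft_force: [0.9, 1.2, -0.8]
width: 0.054
grip_force: 20.0
```

play_rows:
  claw: [1,1,1,1]
  delta_pos:
    - [0,0,0.008]
    - [0,0,0]
    - [0,0,0]
    - [0,0,0]
  delta_rot:
    - [0,0,0]
    - [0,0,0]
    - [0,0,0]
    - [0,0,0]

```text
time: 29.2
ee_pos: [0.6311, -0.0207, 0.0714]
eef_rot: [0.707, 0.707, 0.0, 0.0]
ft_force: [0.2, -0.5, -1.5]
width: 0.0543
grip_force: 20.0
```

play_rows:
  claw: [1,1,1,1]
  delta_pos:
    - [0,0,0.006]
    - [0,0,0]
    - [0,0,0]
    - [0,0,0]
  delta_rot:
    - [0,0,0]
    - [0,0,0]
    - [0,0,0]
    - [0,0,0]

```text
time: 29.6
ee_pos: [0.6313, -0.0207, 0.0712]
eef_rot: [0.707, 0.707, 0.0, 0.0]
ft_force: [-3.1, 0.1, 8.9]
width: 0.0544
grip_force: 19.7
```

play_rows:
  claw: [1,1,1,1]
  delta_pos:
    - [0,0,0.005]
    - [0,0,0]
    - [0,0,0]
    - [0,0,0]
  delta_rot:
    - [0,0,0]
    - [0,0,0]
    - [0,0,0]
    - [0,0,0]

```text
time: 30.0
ee_pos: [0.6315, -0.0207, 0.0711]
eef_rot: [0.707, 0.707, 0.001, 0.0]
ft_force: [-7.3, 1.6, 16.7]
width: 0.0545
grip_force: 19.6
```

play_rows:
  claw: [0.8,0.1,0.1,0.1,0.1,0.1,0.1,0.1]
  delta_pos:
    - [0,0,-0.007]
    - [0,0,0]
    - [0,0,0]
    - [0,0,0]
    - [0,0,0]
    - [0,0,0]
    - [0,0,-0.1]
    - [0,0,-0.15]
  delta_rot:
    - [0,0,0]
    - [0,0,0]
    - [0,0,0]
    - [0,0,0]
    - [0,0,0]
    - [0,0,0]
    - [0,0,0]
    - [0,0,0]

```text
time: 30.8
ee_pos: [0.6298, -0.0205, 0.1194]
eef_rot: [0.707, 0.707, -0.001, -0.001]
ft_force: [1.5, -0.0, -0.2]
width: 0.078
grip_force: 0.0
```

play_rows:
  claw: [0.1,0.1,0.1,0.1,0.1,0.1,0.1,0.1]
  delta_pos:
    - [0,0,-0.2]
    - [0,0,-0.2]
    - [0,0,-0.1]
    - [-0.17,-0.1,0]
    - [-0.17,-0.1,0]
    - [-0.17,-0.1,0]
    - [-0.17,-0.1,0]
    - [-0.17,-0.1,0]
  delta_rot:
    - [0,0,0]
    - [0,0,0]
    - [0,0,0]
    - [0,0,0]
    - [0,0,0]
    - [0,0,0]
    - [0,0,0]
    - [0,0,0]

```text
time: 31.6
ee_pos: [0.53, -0.1919, 0.2206]
eef_rot: [0.707, 0.707, 0.0, -0.0]
ft_force: [-0.2, -0.3, 0.2]
width: 0.0782
grip_force: 0.0
```

play_rows:
  claw: [0.1,0.1,0.1,0.1,0.1,0.1,0.1]
  delta_pos:
    - [-0.17,-0.1,0]
    - [-0.17,-0.1,0]
    - [-0.17,-0.1,0]
    - [-0.17,-0.1,0]
    - [-0.17,-0.1,0]
    - [0,0,0]
    - [0,0,0]
  delta_rot:
    - [0,0,0]
    - [0,0,0]
    - [0,0,0]
    - [0,0,0]
    - [0,0,0]
    - [0,0,0]
    - [0,0,0]

```text
time: 32.3
ee_pos: [0.4304, -0.3614, 0.2205]
eef_rot: [0.708, 0.706, 0.0, 0.0]
ft_force: [0.5, 0.6, -0.0]
width: 0.0781
grip_force: 0.0
```

```bash
python3 p.py .4334 -.4303 .17 0 1; python3 - <<'E'
from h import *
c=r.camera("wrist");T=wrist_pose(c);b=blobs(c["pixels"],"green",100);print(b)
t=r.camera("top");s=r.camera("side")
gb=blobs(t["pixels"],"green",100);gs=blobs(s["pixels"],"green",100);print(gb,gs)
np.savez("w5.npz",T=T,K=c["camera_matrix"])
im=c["pixels"];cv2.imwrite("pics/w5.png",np.hstack([im[100:400,200:500],cv2.resize(t["pixels"][190:330,200:360],(500,300)) ])[:,:,::-1])
E
```

```text
turn z total -0.0008 rows>= 1
t 32.3 ee [ 0.4304 -0.3614  0.2205] yaw -0.0025 tilt [0.0001 0.0001] q [-0.2   0.27  0.98  1.68 -0.23  1.32  0.82] w 0.0781
shift total [-0.344  0.015  0.253] rows>= 3
[([321.8, 287.4], [296, 254, 52, 64, 2508])]
[([302.1, 219.3], [291, 208, 23, 23, 402])] [([363.2, 406.1], [350, 389, 28, 36, 762])]
```

View pics/w5.png

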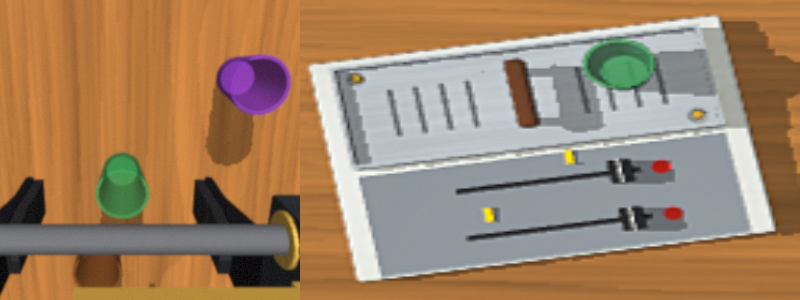

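The first glass stands on the rack. The remaining green rim is at wrist (322,290), well clear of the brown one.

```bash
python3 - <<'E'
from h import *
d=np.load("w5.npz");c=dict(camera_matrix=d["K"]);g=plane(c,(322,290),.07,d["T"]);print(g)
import subprocess;print(subprocess.run(["python3","p.py",str(g[0]),str(g[1]),".0312","0","1"],capture_output=True,text=True).stdout)
E
```

```text
[ 0.43508448 -0.42855118  0.07      ]
turn z total 0.0007 rows>= 1
t 32.5 ee [ 0.432  -0.3595  0.2203] yaw 0.0021 tilt [0.     0.0005] q [-0.2   0.27  0.97  1.68 -0.23  1.32  0.82] w 0.0784
shift total [-0.346  0.015  0.946] rows>= 6
```

play_rows:
  claw: [0.1,0.1,0.1,0.1,0.1,0.1,0.1,0.1]
  delta_pos:
    - [-0.11,0.012,0]
    - [-0.12,0,0]
    - [-0.115,0,0]
    - [0,0,0.1]
    - [0,0,0.15]
    - [0,0,0.15]
    - [0,0,0.15]
    - [0,0,0]
  delta_rot:
    - [0,0,0]
    - [0,0,0]
    - [0,0,0]
    - [0,0,0]
    - [0,0,0]
    - [0,0,0]
    - [0,0,0]
    - [0,0,0]

```text
time: 33.25
ee_pos: [0.433, -0.4267, 0.1068]
eef_rot: [0.706, 0.708, -0.0, -0.003]
ft_force: [0.1, 0.8, -0.1]
width: 0.0784
grip_force: 0.0
```

play_rows:
  claw: [0.1,0.1,0.1,0.1,0.1,0.1]
  delta_pos:
    - [0,0,0.13]
    - [0,0,0.13]
    - [0,0,0.1]
    - [0,0,0.036]
    - [0,0,0]
    - [0,0,0]
  delta_rot:
    - [0,0,0]
    - [0,0,0]
    - [0,0,0]
    - [0,0,0]
    - [0,0,0]
    - [0,0,0]

```text
time: 33.85
ee_pos: [0.4343, -0.4301, 0.0328]
eef_rot: [0.707, 0.707, 0.0, 0.001]
ft_force: [0.2, -0.3, -0.0]
width: 0.0784
grip_force: 0.0
```

play_rows:
  claw: [1,1,1,1,1,1,1]
  delta_pos:
    - [0,0,0]
    - [0,0,0]
    - [0,0,0]
    - [0,0,0]
    - [0,0,0]
    - [0,0,0]
    - [0,0,0]
  delta_rot:
    - [0,0,0]
    - [0,0,0]
    - [0,0,0]
    - [0,0,0]
    - [0,0,0]
    - [0,0,0]
    - [0,0,0]

```text
time: 34.55
ee_pos: [0.4337, -0.4299, 0.0318]
eef_rot: [0.707, 0.707, 0.0, 0.0]
ft_force: [0.2, 1.6, 6.5]
width: 0.0541
grip_force: 24.0
```

play_rows:
  claw: [1,1,1,1,1,1,1,1]
  delta_pos:
    - [0,0,-0.03]
    - [0,0,-0.08]
    - [0,0,-0.14]
    - [0,0,-0.16]
    - [0,0,-0.16]
    - [0,0,-0.16]
    - [0,0,-0.12]
    - [0,0,0]
  delta_rot:
    - [0,0,0]
    - [0,0,0]
    - [0,0,0]
    - [0,0,0]
    - [0,0,0]
    - [0,0,0]
    - [0,0,0]
    - [0,0,0]
  squeeze: 22

```text
time: 35.35
ee_pos: [0.4341, -0.4312, 0.2057]
eef_rot: [0.707, 0.707, 0.0, 0.003]
ft_force: [-0.1, -0.9, -1.2]
width: 0.0544
grip_force: 25.5
```

```bash
python3 p.py .6005 .1346 .2 0 1
```

```text
turn z total -0.0002 rows>= 1
t 35.4 ee [ 0.4341 -0.4312  0.2057] yaw -0.0006 tilt [ 0.0046 -0.0033] q [-0.01  0.43  0.95  1.57 -0.36  1.32  0.98] w 0.0544
shift total [2.829 0.832 0.023] rows>= 15
```

play_rows:
  claw: [1,1,1,1,1,1,1,1]
  delta_pos:
    - [0.1,0.03,0]
    - [0.17,0.05,0]
    - [0.17,0.05,0]
    - [0.17,0.05,0]
    - [0.17,0.05,0]
    - [0.17,0.05,0]
    - [0.17,0.05,0]
    - [0.17,0.05,0]
  delta_rot:
    - [0,0,0]
    - [0,0,0]
    - [0,0,0]
    - [0,0,0]
    - [0,0,0]
    - [0,0,0]
    - [0,0,0]
    - [0,0,0]

```text
time: 36.15
ee_pos: [0.5092, -0.1702, 0.2011]
eef_rot: [0.707, 0.707, 0.0, -0.0]
ft_force: [1.0, -0.2, -1.4]
width: 0.054
grip_force: 25.4
```

play_rows:
  claw: [1,1,1,1,1,1,1,1]
  delta_pos:
    - [0.17,0.05,0]
    - [0.17,0.05,0]
    - [0.17,0.05,0]
    - [0.17,0.05,0]
    - [0.17,0.05,0]
    - [0.17,0.05,0]
    - [0.17,0.05,0]
    - [0.17,0.05,0]
  delta_rot:
    - [0,0,0]
    - [0,0,0]
    - [0,0,0]
    - [0,0,0]
    - [0,0,0]
    - [0,0,0]
    - [0,0,0]
    - [0,0,0]

```text
time: 36.95
ee_pos: [0.5892, 0.1015, 0.201]
eef_rot: [0.707, 0.707, -0.0, -0.0]
ft_force: [1.3, -0.4, -1.8]
width: 0.0544
grip_force: 25.4
```

play_rows:
  claw: [1,1,1,1,1]
  delta_pos:
    - [0.12,0.04,0]
    - [0.05,0.012,0]
    - [0,0,0]
    - [0,0,0]
    - [0,0,0]
  delta_rot:
    - [0,0,0]
    - [0,0,0]
    - [0,0,0]
    - [0,0,0]
    - [0,0,0]

```text
time: 37.45
ee_pos: [0.5997, 0.1321, 0.2016]
eef_rot: [0.708, 0.706, -0.0, 0.0]
ft_force: [0.2, 0.4, -1.0]
width: 0.0542
grip_force: 25.5
```

```bash
python3 p.py .6005 .1346 .076 0 1
```

```text
turn z total -0.0008 rows>= 1
t 37.5 ee [0.5997 0.1321 0.2016] yaw -0.0025 tilt [ 0.0001 -0.0002] q [-0.87  0.38  0.76  1.56 -0.27  1.31 -0.09] w 0.0542
shift total [0.012 0.004 0.628] rows>= 4
```

play_rows:
  claw: [1,1,1,1,1,1,1,1]
  delta_pos:
    - [0.01,0.003,0.1]
    - [0,0,0.13]
    - [0,0,0.13]
    - [0,0,0.13]
    - [0,0,0.09]
    - [0,0,0.048]
    - [0,0,0]
    - [0,0,0]
  delta_rot:
    - [0,0,0]
    - [0,0,0]
    - [0,0,0]
    - [0,0,0]
    - [0,0,0]
    - [0,0,0]
    - [0,0,0]
    - [0,0,0]

```text
time: 38.25
ee_pos: [0.601, 0.1359, 0.0767]
eef_rot: [0.707, 0.707, 0.001, 0.0]
ft_force: [-0.3, -0.1, -0.9]
width: 0.0543
grip_force: 25.5
```

play_rows:
  claw: [1,1,1,1,1]
  delta_pos:
    - [0,0,0.01]
    - [0,0,0.01]
    - [0,0,0]
    - [0,0,0]
    - [0,0,0]
  delta_rot:
    - [0,0,0]
    - [0,0,0]
    - [0,0,0]
    - [0,0,0]
    - [0,0,0]

```text
time: 38.75
ee_pos: [0.6008, 0.1365, 0.0721]
eef_rot: [0.707, 0.707, 0.0, 0.0]
ft_force: [0.1, 0.9, -0.1]
width: 0.0541
grip_force: 25.6
```

play_rows:
  claw: [1,1,1,1]
  delta_pos:
    - [0,0,0.005]
    - [0,0,0]
    - [0,0,0]
    - [0,0,0]
  delta_rot:
    - [0,0,0]
    - [0,0,0]
    - [0,0,0]
    - [0,0,0]

```text
time: 39.15
ee_pos: [0.601, 0.1372, 0.0718]
eef_rot: [0.707, 0.707, 0.001, -0.0]
ft_force: [-1.6, 2.5, 8.6]
width: 0.0542
grip_force: 26.1
```

play_rows:
  claw: [1,1,1,1]
  delta_pos:
    - [0,0,0.003]
    - [0,0,0]
    - [0,0,0]
    - [0,0,0]
  delta_rot:
    - [0,0,0]
    - [0,0,0]
    - [0,0,0]
    - [0,0,0]

```text
time: 39.55
ee_pos: [0.601, 0.1373, 0.0717]
eef_rot: [0.707, 0.707, 0.001, -0.0]
ft_force: [-4.1, 2.4, 13.4]
width: 0.0538
grip_force: 26.4
```

play_rows:
  claw: [0.8,0.1,0.1,0.1,0.1,0.1,0.1,0.1]
  delta_pos:
    - [0,0,-0.006]
    - [0,0,0]
    - [0,0,0]
    - [0,0,0]
    - [0,0,0]
    - [0,0,0]
    - [0,0,-0.1]
    - [0,0,-0.15]
  delta_rot:
    - [0,0,0]
    - [0,0,0]
    - [0,0,0]
    - [0,0,0]
    - [0,0,0]
    - [0,0,0]
    - [0,0,0]
    - [0,0,0]
  squeeze: 10

```text
time: 40.35
ee_pos: [0.5992, 0.1361, 0.1203]
eef_rot: [0.707, 0.707, -0.002, -0.001]
ft_force: [0.1, 1.2, -0.0]
width: 0.0782
grip_force: 0.0
```

play_rows:
  claw: [0.1,0.1,0.1,0.1,0.1,0.1,0.1,0.1]
  delta_pos:
    - [0,0,-0.2]
    - [0,0,-0.2]
    - [0,0,-0.2]
    - [0,0,0]
    - [0,0,0]
    - [0,0,0]
    - [0,0,0]
    - [0,0,0]
  delta_rot:
    - [0,0,0]
    - [0,0,0]
    - [0,0,0]
    - [0,0,-0.0455]
    - [0,0,-0.0455]
    - [0,0,-0.0455]
    - [0,0,-0.0455]
    - [0,0,-0.0455]

```text
time: 41.15
ee_pos: [0.6004, 0.1362, 0.2413]
eef_rot: [0.412, 0.911, -0.0, -0.0]
ft_force: [-0.6, -0.5, 0.3]
width: 0.0781
grip_force: 0.0
```

play_rows:
  claw: [0.3,0.3,0.3,0.3,0.3,0.3,0.3,0.3]
  delta_pos:
    - [0,0,0]
    - [0,0,0]
    - [0,0,0]
    - [0,0,0]
    - [0,0,0]
    - [0,0,0]
    - [0,0,0]
    - [0,0,0]
  delta_rot:
    - [0,0,-0.0455]
    - [0,0,-0.0455]
    - [0,0,-0.0455]
    - [0,0,-0.0455]
    - [0,0,-0.0455]
    - [0,0,-0.0455]
    - [0,0,-0.0455]
    - [0,0,0]

```text
time: 41.95
ee_pos: [0.6004, 0.1361, 0.2413]
eef_rot: [-0.073, 0.997, 0.0, -0.0]
ft_force: [0.0, -0.2, 0.6]
width: 0.0609
grip_force: 0.0
```

```bash
python3 p.py .4604 -.0358 .2 1.760; python3 - <<'E'
from h import *
c=r.camera("top");im=c["pixels"]
print(blobs(im,"green",50),blobs(im,"yellow"),blobs(im,"red"))
a=cv2.resize(im[195:315,200:360],None,fx=5,fy=5,interpolation=cv2.INTER_CUBIC);cv2.imwrite("pics/t6.png",a[:,:,::-1])
E
```

```text
turn z total -0.0136 rows>= 1
t 42.0 ee [0.6004 0.1361 0.2413] yaw 1.7174 tilt [-0.0001  0.0001] q [-0.68  0.32  0.49  1.48 -0.15  1.38  1.53] w 0.0609
shift total [ 0.849 -0.712  0.206] rows>= 6
[([302.1, 219.3], [291, 208, 23, 23, 404]), ([237.7, 237.2], [225, 230, 24, 13, 165])] [([285.8, 262.6], [285, 260, 3, 6, 13]), ([260.1, 289.4], [259, 287, 3, 6, 14])] [([315.0, 267.0], [313, 265, 5, 5, 21]), ([319.0, 289.0], [317, 287, 5, 5, 21])]
```

View pics/t6.png

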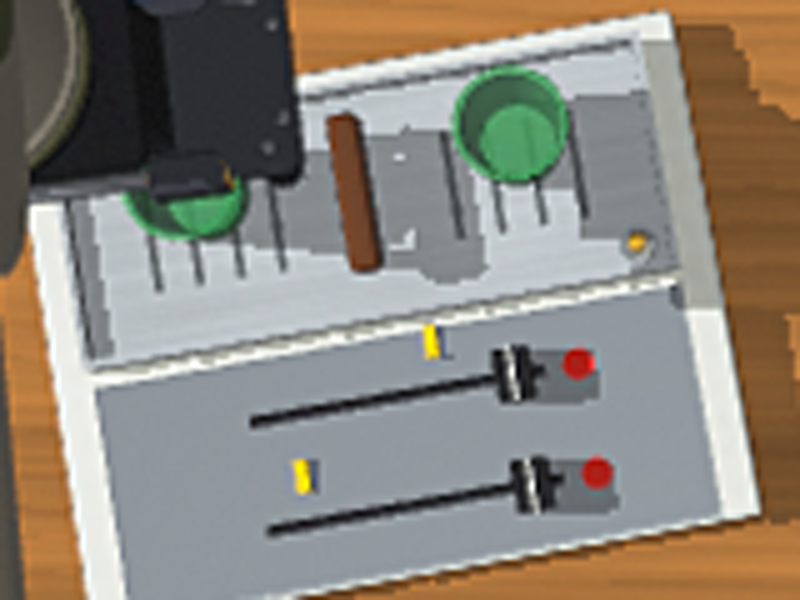

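Both glasses stand on the rack and the sliders are off: lines at crop (513,374) and (532,486), pointers at (432,342) and (304,477). Measuring the travel needed.

```bash
cat > sl.py <<'E'
from h import *
th=.189;Rm=np.array([[np.cos(th),-np.sin(th)],[np.sin(th),np.cos(th)]]);t=np.array([.5411,.0401])
loc=lambda p:((p[:2]-t)@Rm*1000).round(1)
def line(c,uv,T=None,w=6):   # white line centroid: bright pixels amid the dark grip
    g=cv2.cvtColor(cv2.bilateralFilter(c["pixels"],3,20,2),cv2.COLOR_RGB2GRAY).astype(float)
    x,y=map(int,uv);p=g[y-w:y+w+1,x-2:x+3];p=np.clip(p-90,0,None);Y,X=np.mgrid[y-w:y+w+1,x-2:x+3]
    return (p*X).sum()/p.sum(),(p*Y).sum()/p.sum()
if __name__=="__main__":
    c=r.camera("top");f=lambda u:((u[0]+.5)/5-.5+200,(u[1]+.5)/5-.5+195)
    for n,u,q in(("back",(513,374),(432,342)),("front",(532,486),(304,477))):
        a=plane(c,f(u),.06);b=plane(c,f(q),.035);print(n,f(u),a,loc(a),loc(b),"travel",loc(b)-loc(a))
E
python3 sl.py;python3 p.py .5104 -.0252 .1 1.760
```

```text
back (302.2, 269.4) [ 0.51328428 -0.02627785  0.06      ] [-39.8 -60. ] [-16.  -21.6] travel [23.8 38.4]
front (306.0, 291.8) [ 0.45908497 -0.03652355  0.06      ] [-95.  -59.9] [-71.2  52.4] travel [ 23.8 112.3]
turn z total -0.0156 rows>= 1
t 42.0 ee [0.6004 0.1362 0.2413] yaw 1.7109 tilt [-0.0001  0.0001] q [-0.68  0.32  0.49  1.48 -0.15  1.38  1.53] w 0.0611
shift total [ 0.594 -0.708  0.706] rows>= 6
```

play_rows:
  claw: [0.3,0.3,0.3,0.3,0.3,0.3,0.3,0.3]
  delta_pos:
    - [0,0,0]
    - [0.12,-0.142,0]
    - [0.12,-0.142,0]
    - [0.12,-0.142,0]
    - [0.12,-0.142,0]
    - [0.114,-0.14,0]
    - [0,0,0]
    - [0,0,0]
  delta_rot:
    - [0,0,-0.0156]
    - [0,0,0]
    - [0,0,0]
    - [0,0,0]
    - [0,0,0]
    - [0,0,0]
    - [0,0,0]
    - [0,0,0]

```text
time: 42.85
ee_pos: [0.511, -0.0258, 0.2416]
eef_rot: [-0.094, 0.996, 0.001, 0.0]
ft_force: [0.1, 0.6, 0.0]
width: 0.0612
grip_force: 0.0
```

play_rows:
  claw: [0.3,0.3,0.3,0.3,0.3,0.3,0.3,0.3]
  delta_pos:
    - [0,0,0.1]
    - [0,0,0.15]
    - [0,0,0.15]
    - [0,0,0.15]
    - [0,0,0.1]
    - [0,0,0.05]
    - [0,0,0]
    - [0,0,0]
  delta_rot:
    - [0,0,0]
    - [0,0,0]
    - [0,0,0]
    - [0,0,0]
    - [0,0,0]
    - [0,0,0]
    - [0,0,0]
    - [0,0,0]

```text
time: 43.65
ee_pos: [0.5118, -0.025, 0.1021]
eef_rot: [-0.097, 0.995, 0.0, 0.0]
ft_force: [0.8, 0.3, 0.6]
width: 0.0608
grip_force: 0.0
```

```bash
python3 p.py .5104 -.0252 .037 1.760
```

```text
turn z total 0.0014 rows>= 1
t 43.6 ee [ 0.5118 -0.025   0.1021] yaw 1.7643 tilt [0.0008 0.0001] q [-0.54  0.2   0.56  1.93 -0.12  1.04  1.83] w 0.0608
shift total [0.007 0.001 0.325] rows>= 2
```

play_rows:
  claw: [0.3,0.3,0.3,0.3,0.3,0.8,1,1]
  delta_pos:
    - [0.005,0,0.08]
    - [0,0,0.1]
    - [0,0,0.1]
    - [0,0,0.045]
    - [0,0,0]
    - [0,0,0]
    - [0,0,0]
    - [0,0,0]
  delta_rot:
    - [0,0,0.0014]
    - [0,0,0]
    - [0,0,0]
    - [0,0,0]
    - [0,0,0]
    - [0,0,0]
    - [0,0,0]
    - [0,0,0]

```text
time: 44.45
ee_pos: [0.5108, -0.0256, 0.0372]
eef_rot: [-0.094, 0.996, 0.0, 0.001]
ft_force: [0.6, 0.2, 0.5]
width: 0.0441
grip_force: 0.0
```

play_rows:
  claw: [1,1,1,1,1,1,1]
  delta_pos:
    - [0,0,0]
    - [0,0,0]
    - [0,0,0]
    - [0,0,0]
    - [0,0,0]
    - [0,0,0]
    - [0,0,0]
  delta_rot:
    - [0,0,0]
    - [0,0,0]
    - [0,0,0]
    - [0,0,0]
    - [0,0,0]
    - [0,0,0]
    - [0,0,0]

```text
time: 45.15
ee_pos: [0.51, -0.0248, 0.0364]
eef_rot: [-0.095, 0.995, 0.001, -0.0]
ft_force: [-3.1, 4.4, 3.7]
width: 0.0177
grip_force: 10.0
```

play_rows:
  claw: [1,1,1,1,1,1,1]
  delta_pos:
    - [0,0.04,0]
    - [0,0.05,0]
    - [0,0.05,0]
    - [0,0.03,0]
    - [0,0.02,0]
    - [0,0,0]
    - [0,0,0]
  delta_rot:
    - [0,0,0]
    - [0,0,0]
    - [0,0,0]
    - [0,0,0]
    - [0,0,0]
    - [0,0,0]
    - [0,0,0]

```text
time: 45.85
ee_pos: [0.5028, 0.0125, 0.0364]
eef_rot: [-0.095, 0.996, 0.0, -0.0]
ft_force: [-2.9, 0.1, 5.5]
width: 0.0179
grip_force: 10.0
```

play_rows:
  claw: [0.5,0.3,0.3,0.3,0.3,0.3,0.3,0.3]
  delta_pos:
    - [0,0,0]
    - [0,0,0]
    - [0,0,0]
    - [0,0,0]
    - [0,0,-0.1]
    - [0,0,-0.15]
    - [0,0,-0.1]
    - [0,0,0]
  delta_rot:
    - [0,0,0]
    - [0,0,0]
    - [0,0,0]
    - [0,0,0]
    - [0,0,0]
    - [0,0,0]
    - [0,0,0]
    - [0,0,0]

```text
time: 46.65
ee_pos: [0.5047, 0.0118, 0.1089]
eef_rot: [-0.094, 0.996, 0.001, 0.002]
ft_force: [0.2, -0.4, -0.2]
width: 0.0602
grip_force: 0.0
```

```bash
python3 p.py .4597 -.0350 .037 1.760
```

```text
turn z total -0.0001 rows>= 1
t 46.6 ee [0.5047 0.0118 0.1089] yaw 1.7597 tilt [0.0044 0.0014] q [-0.61  0.17  0.55  1.94 -0.1   1.05  1.74] w 0.0602
shift total [ 0.267 -0.188  0.358] rows>= 3
```

play_rows:
  claw: [0.3,0.3,0.3,0.3,0.3,0.3,0.3,0.3]
  delta_pos:
    - [0.09,-0.063,0]
    - [0.09,-0.063,0]
    - [0.087,-0.062,0]
    - [0,0,0]
    - [0,0,0.1]
    - [0,0,0.15]
    - [0,0,0.108]
    - [0,0,0]
  delta_rot:
    - [0,0,0]
    - [0,0,0]
    - [0,0,0]
    - [0,0,0]
    - [0,0,0]
    - [0,0,0]
    - [0,0,0]
    - [0,0,0]

```text
time: 47.45
ee_pos: [0.4563, -0.0352, 0.0325]
eef_rot: [-0.095, 0.996, -0.0, -0.002]
ft_force: [-0.7, -0.4, 0.4]
width: 0.0611
grip_force: 0.0
```

play_rows:
  claw: [1,1,1,1,1,1,1,1]
  delta_pos:
    - [0,0,0]
    - [0,0,0]
    - [0,0,0]
    - [0,0,0]
    - [0,0,0]
    - [0,0,0]
    - [0,0,0]
    - [0,0,0]
  delta_rot:
    - [0,0,0]
    - [0,0,0]
    - [0,0,0]
    - [0,0,0]
    - [0,0,0]
    - [0,0,0]
    - [0,0,0]
    - [0,0,0]

```text
time: 48.25
ee_pos: [0.4576, -0.035, 0.0349]
eef_rot: [-0.095, 0.996, 0.0, -0.0]
ft_force: [-1.6, 2.1, 4.9]
width: 0.0178
grip_force: 10.0
```

play_rows:
  claw: [1,1,1,1,1,1,1]
  delta_pos:
    - [0,0.04,0]
    - [0,0.06,0]
    - [0,0.08,0]
    - [0,0.08,0]
    - [0,0.08,0]
    - [0,0.08,0]
    - [0,0,0]
  delta_rot:
    - [0,0,0]
    - [0,0,0]
    - [0,0,0]
    - [0,0,0]
    - [0,0,0]
    - [0,0,0]
    - [0,0,0]

```text
time: 48.95
ee_pos: [0.4412, 0.0494, 0.0349]
eef_rot: [-0.096, 0.995, 0.0, -0.0]
ft_force: [-3.1, 0.6, 4.9]
width: 0.0181
grip_force: 10.0
```

play_rows:
  claw: [1,1,1,1,1,1]
  delta_pos:
    - [0,0.05,0]
    - [0,0.05,0]
    - [0,0.03,0]
    - [0,0,0]
    - [0,0,0]
    - [0,0,0]
  delta_rot:
    - [0,0,0]
    - [0,0,0]
    - [0,0,0]
    - [0,0,0]
    - [0,0,0]
    - [0,0,0]

```text
time: 49.55
ee_pos: [0.4365, 0.0737, 0.0348]
eef_rot: [-0.095, 0.996, 0.0, -0.0]
ft_force: [-3.1, 1.1, 6.2]
width: 0.0176
grip_force: 10.0
```

play_rows:
  claw: [0.5,0.3,0.3,0.3,0.3,0.3,0.3,0.3]
  delta_pos:
    - [0,0,0]
    - [0,0,0]
    - [0,0,0]
    - [0,0,0]
    - [0,0,-0.1]
    - [0,0,-0.2]
    - [0,0,-0.2]
    - [0,0,-0.2]
  delta_rot:
    - [0,0,0]
    - [0,0,0]
    - [0,0,0]
    - [0,0,0]
    - [0,0,0]
    - [0,0,0]
    - [0,0,0]
    - [0,0,0]

```text
time: 50.35
ee_pos: [0.4366, 0.0724, 0.1763]
eef_rot: [-0.094, 0.996, -0.0, -0.0]
ft_force: [0.6, 1.2, 0.1]
width: 0.0603
grip_force: 0.0
```

play_rows:
  claw: [0.3,0.3,0.3,0.3,0.3,0.3,0.3,0.3]
  delta_pos:
    - [0,0.1,-0.15]
    - [0,0.2,-0.1]
    - [0,0.2,0]
    - [0,0.2,0]
    - [0,0.2,0]
    - [0,0.2,0]
    - [0,0.2,0]
    - [0,0,0]
  delta_rot:
    - [0,0,0]
    - [0,0,0]
    - [0,0,0]
    - [0,0,0]
    - [0,0,0]
    - [0,0,0]
    - [0,0,0]
    - [0,0,0]

```text
time: 51.15
ee_pos: [0.3854, 0.3332, 0.2241]
eef_rot: [-0.098, 0.995, 0.0, -0.001]
ft_force: [0.4, -1.6, 0.3]
width: 0.061
grip_force: 0.0
```

```bash
python3 - <<'E'
from h import *
c=r.camera("top");im=c["pixels"]
print(blobs(im,"green",50),blobs(im,"yellow"))
a=cv2.resize(im[195:315,200:360],None,fx=5,fy=5,interpolation=cv2.INTER_CUBIC);cv2.imwrite("pics/t7.png",a[:,:,::-1])
E
```

```text
[([302.1, 219.3], [291, 208, 23, 23, 406]), ([236.4, 231.2], [224, 220, 25, 23, 427])] [([285.8, 262.6], [285, 260, 3, 6, 13]), ([260.1, 289.4], [259, 287, 3, 6, 14])]
```

View pics/t7.png

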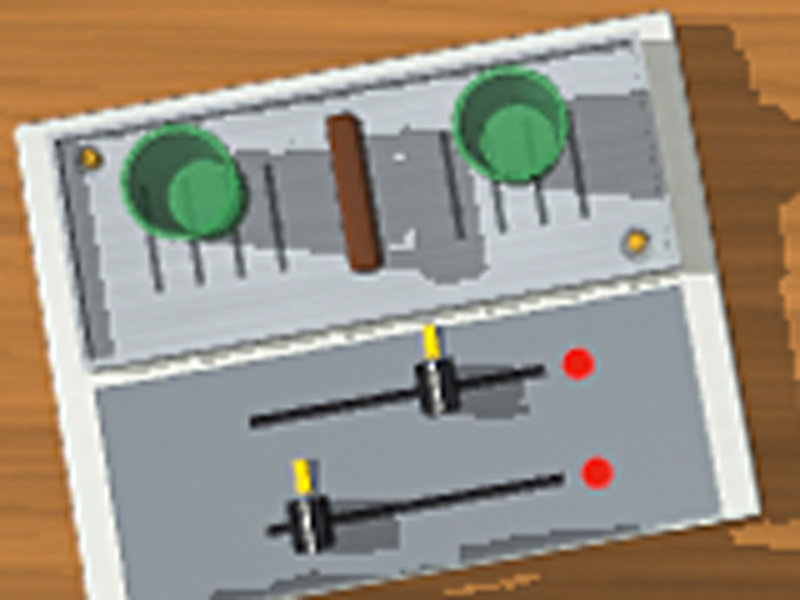

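The scene looks right: the lines at (436,388) and (312,524) are nearly level with the pointers at (432,342) and (304,477). Checking the numbers.

```bash
python3 - <<'E'
from sl import *
c=r.camera("top");s=r.camera("side");f=lambda u:((u[0]+.5)/5-.5+200,(u[1]+.5)/5-.5+195)
for n,u,q in(("back",(436,388),(432,342)),("front",(311.5,524),(304,477))):
    a=plane(c,f(u),.06);b=plane(c,f(q),.035);print(n,a,loc(a),loc(b),"remaining",loc(b)-loc(a))
cv2.imwrite("pics/s7.png",cv2.resize(s["pixels"][205:275,215:305],None,fx=8,fy=8,interpolation=cv2.INTER_CUBIC)[:,:,::-1])
E
```

```text
back [0.50590643 0.01116931 0.06      ] [-40.  -21.8] [-16.  -21.6] remaining [24.   0.2]
front [0.43908078 0.07025164 0.06      ] [-94.5  48.8] [-71.2  52.4] remaining [23.3  3.6]
```

View pics/s7.png

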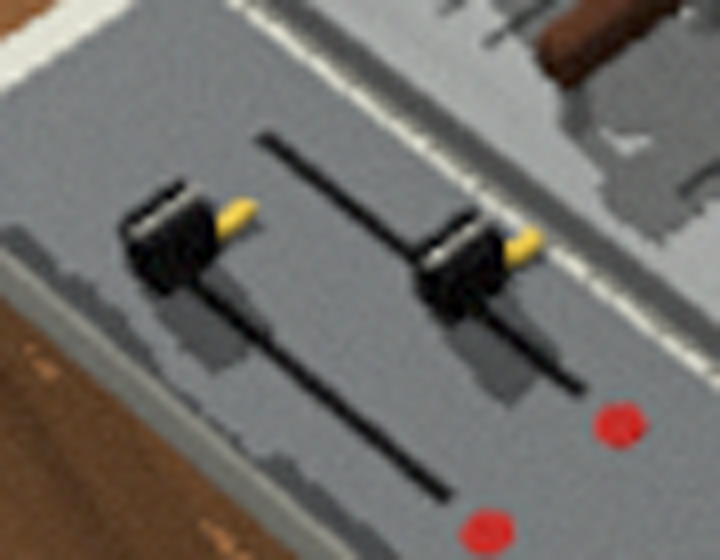

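```bash
python3 - <<'E'
from sl import *
s=r.camera("side");f=lambda u:((u[0]+.5)/8-.5+215,(u[1]+.5)/8-.5+205)
for n,u,q in(("back",(457,245),(523,246)),("front",(162,213),(236,216))):
    a=plane(s,f(u),.06);b=plane(s,f(q),.034);print(n,loc(a),loc(b),"remaining",loc(b)-loc(a))
E
python3 p.py .4367 .0717 .2 1.760;
```

```text
back [-38.3 -21.1] [-11.3 -19.5] remaining [27.   1.6]
front [-93.2  53.2] [-66.5  54.5] remaining [26.7  1.3]
turn z total -0.0005 rows>= 1
t 51.4 ee [0.3885 0.327  0.2247] yaw 1.7584 tilt [ 0.     -0.0004] q [-1.    0.07  0.22  1.77 -0.01  1.3   0.98] w 0.0611
shift total [ 0.003 -1.299  0.124] rows>= 7
```

play_rows:
  claw: [0.3,0.3,0.3,0.3,0.3,0.3,0.3,0.3]
  delta_pos:
    - [0,-0.185,0]
    - [0,-0.185,0]
    - [0,-0.185,0]
    - [0,-0.185,0]
    - [0,-0.185,0]
    - [0,-0.185,0]
    - [0,-0.185,0]
    - [0,0,0.12]
  delta_rot:
    - [0,0,0]
    - [0,0,0]
    - [0,0,0]
    - [0,0,0]
    - [0,0,0]
    - [0,0,0]
    - [0,0,0]
    - [0,0,0]

```text
time: 52.15
ee_pos: [0.439, 0.0681, 0.2031]
eef_rot: [-0.09, 0.996, 0.001, 0.003]
ft_force: [0.1, 0.4, 0.5]
width: 0.0608
grip_force: 0.0
```

play_rows:
  claw: [0.3,0.3,0.3,0.3,0.3,0.3]
  delta_pos:
    - [0,0,0.15]
    - [0,0,0.15]
    - [0,0,0.1]
    - [0,0,0]
    - [0,0,0]
    - [0,0,0]
  delta_rot:
    - [0,0,0]
    - [0,0,0]
    - [0,0,0]
    - [0,0,0]
    - [0,0,0]
    - [0,0,0]

```text
time: 52.75
ee_pos: [0.4375, 0.0736, 0.1221]
eef_rot: [-0.094, 0.996, 0.0, 0.001]
ft_force: [-0.4, -0.8, 0.0]
width: 0.061
grip_force: 0.0
```

```bash
python3 p.py .4367 .0717 .037 1.760;
```

```text
turn z total -0.0003 rows>= 1
t 52.8 ee [0.4375 0.0736 0.1221] yaw 1.7591 tilt [0.0019 0.0011] q [-0.76 -0.    0.49  2.07  0.    1.07  1.5 ] w 0.061
shift total [ 0.007 -0.009  0.426] rows>= 3
```

play_rows:
  claw: [0.3,0.3,0.3,0.3,0.3,0.3,0.6,0.6]
  delta_pos:
    - [0,-0.009,0.1]
    - [0,0,0.13]
    - [0,0,0.12]
    - [0,0,0.07]
    - [0,0,0]
    - [0,0,0]
    - [0,0,0]
    - [0,0,0]
  delta_rot:
    - [0,0,0]
    - [0,0,0]
    - [0,0,0]
    - [0,0,0]
    - [0,0,0]
    - [0,0,0]
    - [0,0,0]
    - [0,0,0]

```text
time: 53.55
ee_pos: [0.4378, 0.0723, 0.0378]
eef_rot: [-0.094, 0.996, 0.0, 0.001]
ft_force: [-0.1, 0.2, 0.3]
width: 0.0523
grip_force: 0.0
```

play_rows:
  claw: [1,1,1,1,1,1]
  delta_pos:
    - [0,0,0]
    - [0,0,0]
    - [0,0,0]
    - [0,0,0]
    - [0,0,0]
    - [0,0,0]
  delta_rot:
    - [0,0,0]
    - [0,0,0]
    - [0,0,0]
    - [0,0,0]
    - [0,0,0]
    - [0,0,0]

```text
time: 54.15
ee_pos: [0.4371, 0.0721, 0.0368]
eef_rot: [-0.095, 0.996, 0.0, 0.0]
ft_force: [0.0, 1.1, 0.5]
width: 0.018
grip_force: 10.0
```

play_rows:
  claw: [1,1,1,1,1]
  delta_pos:
    - [0,0.015,0]
    - [0,0,0]
    - [0,0,0]
    - [0,0,0]
    - [0,0,0]
  delta_rot:
    - [0,0,0]
    - [0,0,0]
    - [0,0,0]
    - [0,0,0]
    - [0,0,0]

```text
time: 54.65
ee_pos: [0.4365, 0.0751, 0.0368]
eef_rot: [-0.095, 0.996, 0.0, -0.0]
ft_force: [0.0, 1.4, 1.9]
width: 0.018
grip_force: 10.0
```

Moved 3 mm. Releasing and retreating.

play_rows:
  claw: [0.8,0.5,0.3,0.3,0.3,0.3,0.3,0.3]
  delta_pos:
    - [0,0,0]
    - [0,0,0]
    - [0,0,0]
    - [0,0,0]
    - [0,0,0]
    - [0,0,-0.1]
    - [0,0,-0.2]
    - [0,0,-0.2]
  delta_rot:
    - [0,0,0]
    - [0,0,0]
    - [0,0,0]
    - [0,0,0]
    - [0,0,0]
    - [0,0,0]
    - [0,0,0]
    - [0,0,0]

```text
time: 55.45
ee_pos: [0.4359, 0.0744, 0.1376]
eef_rot: [-0.094, 0.996, -0.0, -0.001]
ft_force: [1.4, -0.1, -0.0]
width: 0.0592
grip_force: 0.0
```

play_rows:
  claw: [0.3,0.3,0.3,0.3,0.3,0.3,0.3,0.3]
  delta_pos:
    - [0,0,-0.2]
    - [0,0,-0.2]
    - [0,0.2,0]
    - [0,0.2,0]
    - [0,0.2,0]
    - [0,0.2,0]
    - [0,0.2,0]
    - [0,0.2,0]
  delta_rot:
    - [0,0,0]
    - [0,0,0]
    - [0,0,0]
    - [0,0,0]
    - [0,0,0]
    - [0,0,0]
    - [0,0,0]
    - [0,0,0]

```text
time: 56.25
ee_pos: [0.3908, 0.312, 0.2167]
eef_rot: [-0.094, 0.996, 0.0, 0.0]
ft_force: [0.1, -0.7, -0.1]
width: 0.0608
grip_force: 0.0
```

play_rows:
  claw: [0.3,0.3,0.3,0.3]
  delta_pos:
    - [0,0,0]
    - [0,0,0]
    - [0,0,0]
    - [0,0,0]
  delta_rot:
    - [0,0,0]
    - [0,0,0]
    - [0,0,0]
    - [0,0,0]

```text
time: 56.65
ee_pos: [0.392, 0.3093, 0.2169]
eef_rot: [-0.093, 0.996, 0.0, 0.0]
ft_force: [-0.6, -0.0, -0.7]
width: 0.061
grip_force: 0.0
```

```bash
python3 - <<'E'
from h import *
c=r.camera("top");im=c["pixels"]
print(blobs(im,"green",50))
a=cv2.resize(im[250:310,240:320],None,fx=10,fy=10,interpolation=cv2.INTER_CUBIC);cv2.imwrite("pics/t8.png",a[:,:,::-1])
E
```

```text
[([302.1, 219.3], [291, 208, 23, 23, 403]), ([236.3, 231.1], [224, 220, 25, 23, 428])]
```

View pics/t8.png

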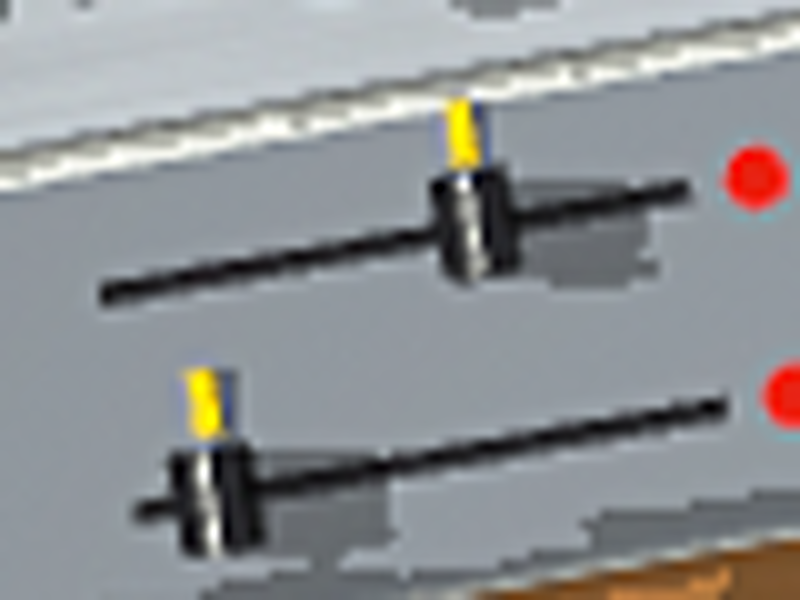

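The lines at (469,228) and (208,502) are lined up with the pointers at (463,132) and (205,404). A last numeric check before handing in.

```bash
python3 - <<'E'
from sl import *
c=r.camera("top");f=lambda u:((u[0]+.5)/10-.5+240,(u[1]+.5)/10-.5+250)
ok=True
for n,u,q in(("back",(469,228),(463,132)),("front",(208,502),(205,404))):
    a=plane(c,f(u),.06);b=plane(c,f(q),.035);d=loc(b)-loc(a);print(n,d);ok&=abs(d[1])<2.2
if ok: print(r.close_job())
E
```

```text
back [24.9 -0.5]
front [23.7  0.6]
the job is handed in; nothing more can be done
None
```

The job is handed in; no verdict came back. In the last images the rack was seated over both pins, both green glasses stood upright on it, and the slider lines measured within about 1 mm of their pointers.

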